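Test the sprung stud inside the weighing terminal

TASK

Take the blade tester out of its wooden block and, with its thin blade under the front lip, lever the weighing terminal's cover open until it stands up; the gripper itself must not touch the cover. Then, holding the tester upright, rest the tip of its blade on the brass stud in the square collar, pressing gently so that the stud is about half way down and never at its stop. Finish while still holding it there, with nothing else on the table disturbed.

Things in the scene. Friction and masses are not known exactly. Their poses are not given: they have to be found in the camera images.
- tester: Screwdriver-type contact tester, 135 mm long, 90 g, upright and loose in the wooden block. Origin at the middle of the blade's tip, z from the tip up through the handle. Flat steel blade (z 0 to 25 mm, 2.5 mm thick along x, 10 mm wide along y), round 6 mm shank (z 25 to 65), square black handle 20 x 20 mm (z 65 to 135, faces square to x and y).
- tester_tip (a point): Middle of the tester's blade tip (same point and axes as the tester's origin). At the start 5 mm above the table, inside the block: the handle's shoulder (65 mm above the tip) rests on the block's top.
- block: Fixed wooden block 80 x 80 x 70 mm tall; origin at the centre of its underside on the table. The tester stands in its 14 x 14 mm through hole in the centre; draw it straight up at least 66 mm. A pencil and a pen stub stick up at most 20 mm from two corners (x -30 and +30, y +28 mm).
- terminal: Fixed grey weighing terminal. Origin on the table under the middle of its bay; x from its front (robot side) to its back, y to its left. Bay: open box 130 mm (x) by 160 mm (y), walls 5 mm thick and 57 mm high, floor 6 mm thick, closed by an aluminium cover. A console 57 mm high (keys and display to 66 mm) adjoins it from y = 80 to 150 mm.
- cover (a joint): Hinge of the flat cover, rad: 0 closed, positive opens upward and back, limit 1.95. Stiff hinge: the cover stays wherever it is left. It starts nearly closed; about 1 to 1.5 N at the lip lifts it.
- cover_lip (a point): Middle of the cover's front edge (lip), at its underside, 148 mm from the hinge. The cover is a plate 148 (x) by 150 (y) by 4 mm; closed, its underside is 58 mm above the table and the lip overhangs the terminal's front wall by 18 mm, with free space below down to the table. x axis: in the plate, towards the hinge.
- cover_hinge (a point): Middle of the cover's hinge line, at the back top edge of the bay, 57 mm above the table and 65 mm behind the bay's middle; the hinge line is its y axis (parallel to the terminal's y).
- stud_top (a point): Centre of the flat top of the sprung brass stud to be tested: 18 mm diameter, in a SQUARE steel collar 36 x 36 x 8 mm, on the bay's floor; at rest its top is 24 mm above the table (33 mm below the rim). It lies in the left or right half of the bay.
- stud (a joint): How far the stud is pressed down, m: 0 at rest, 0.008 at its stop. Spring: about 1 N to start it, then 0.6 N per mm (about 3.4 N at half travel).
- round_stud: Look-alike brass stud in a ROUND steel collar 30 mm across and 8 mm high, in the other half of the bay; rigid; not the one to test. Origin under its centre on the bay's floor; its top is 18 mm higher.
- jar: Bystander: squat brown glass jar with a cork stopper, 68 mm across, about 75 mm tall. Origin at the centre of its underside. Leave it where it is.
- bookend: Bystander: cast-iron L-shaped bookend, foot 100 x 90 mm, upright 130 mm tall. Origin at the centre of its underside. Leave it where it is.
- staple_remover: Bystander: blue plastic staple remover, about 55 x 20 x 35 mm. Origin at the centre of its underside. Leave it where it is.
- parcel: Bystander: cardboard parcel 130 x 100 x 55 mm. Origin at the centre of its underside. Leave it where it is.
- tape_roll: Bystander: roll of brown tape lying flat, 90 mm across, 40 mm tall. Origin at the centre of its underside. Leave it where it is.
- small_parcel: Bystander: flat cardboard parcel 100 x 70 x 35 mm. Origin at the centre of its underside. Leave it where it is.
There are look-alikes about, which are no part of the job. Leave any green, purple or red look-alike of the block alone.

How it is judged:
On the way, in this order (a step that is already met when the one before it is completed fails the run):
1. the tester is held clear of its block, the cover still down (contact force between the fingers and tester above 1 N and height (world z) of tester_tip above 0.074 m and value of joint cover below 0.3 rad), for 0.1 s.
2. the cover is levered up (past 1.25 rad) while the tester is held (contact force between the fingers and tester above 1 N and value of joint cover above 1.25 rad), for 0.2 s.
At the end, for the whole second after the job is handed in: The gripper holds the tester upright (within 0.17 rad) and at rest with its tip on the square-collared stud (within 9 mm of its centre), the stud pressed 1.5 to 6.8 mm with 0.8 to 8 N, the cover still open beyond 1.25 rad, and the tester resting on no other part of the terminal, bay or block (all of step 2 and value of joint stud between 0.0015 and 0.0068 m and contact force between tester and stud between 0.8 and 8 N and horizontal distance between tester_tip and stud_top below 0.009 m and angle between tester's own z axis and vertical below 0.17 rad and linear speed of tester below 0.02 m/s and contact force between tester and terminal below 0.3 N and contact force between tester and round_stud below 0.3 N and contact force between tester and block below 0.3 N); the arm keeps its last pose, push and grip.
It fails at once if the gripper or arm touches the cover (contact force between any of the arm, the fingers and cover above 0.5 N).
It fails at once if the stud is driven to its stop or pressed hard (value of joint stud above 0.0077 m or contact force between tester and stud above 15 N).
It fails at once if a bystander is moved by more than 20 mm (distance of any of jar, bookend, staple_remover, parcel, tape_roll, small_parcel from where it was at the start of the episode above 0.02 m).
It also fails if it takes over 51 s, if anything falls off the work surface, if the arm or the gripper's body presses on something with over 40 N, if the wrist force passes 120 N, or if a joint passes its speed limit or range.

ROBOT

A 6-joint arm with a two-finger parallel gripper is mounted at the origin on the work surface. World frame = base frame: x ahead of the robot, y to its left, z up, the work surface at z = 0. Lengths are in m, angles in rad, forces in N, time in s.
With the tool pointing down it reaches from about 0.3 to 0.875 m from the base axis. Payload 6.4 kg.
Tool frame: the origin (TCP) lies at the very end of the fingers, on their centre line; the grasp point (between the pads) lies 19 mm behind it (ctrl.tcp_to_grasp is the distance from the TCP to the grasp point, in m); z points along the fingers, y is the direction in which the jaws open and shut (so a half turn about z gives the same grasp; the last joint's range is limited). The gripper opens to 85 mm and grips with 20 to 120 N. Pads are 22 mm wide; open, the fingers measure 114 mm over their backs; the gripper's body (76 mm by 85 mm) begins 54 mm behind the grasp point. The pads swing forward as they close: fully open they stand 13 mm farther back than shut.
Start: joints at [1.127, 0.181, 1.607, -0, 1.354, -0.206], TCP at [0.135, 0.559, 0.231] pointing down, gripper open.
Joint ranges: [-2.99, 2.99], [-0.89, 2.07], [0.3, 2.58], [-1.14, 4.28], [0, 2.63], [-3.12, 3.12]. Speed limits (rad/s): [2.57, 2.57, 3.01, 3.14, 3.14, 3.14].

INTERFACE

Orientations are given as a unit quaternion [w, x, y, z].
In Python, from bench import ctrl gives the robot as it stands. The module is installed in compiled form; this text tells all that it offers.
- The arm moves only by the tool drive_tool, never from a script. Its argument "deltas" is a list of rows, each an object with "slide": the shift along the tool's x, y, z as a fraction of full scale, a list of three; "delta_rot": the turn, a rotation vector about the tool's x, y, z as a fraction of full scale, a list of three; "hand": the opening, from 0 (shut) to 1 (fully open). In form: [{"slide": [tx, ty, tz], "delta_rot": [wx, wy, wz], "hand": hand}, ...]. A call has exactly 5 rows; each row shifts and turns the commanded pose from where the row before left it, along the tool's axes as they then stand; what a row does not reach is not made up. Full scale, the value 1, is 50 mm for a shift and 180 degrees for a turn. A row lasts 1/8 s, in which the tool goes at most 62.5 mm and 10.7 degrees, less where a joint would pass 70% of its speed; a pose out of reach is approached as far as the arm can. A call with a number of a shift or a turn outside -1 to 1 is refused whole. A call with a gripper value outside its range is refused whole. The fingers move at their own pace and stop on an object; the grip force is fixed at half the most. Time passes only in rows, so rows that do not move let the fingers close, or fill a call up. It gives the time, the measured TCP pose, the force and the opening at its end, in the units of the state.
- ctrl.get_obs(): the state, without advancing time (a new reading comes with each control period).
- ctrl.camera(name): name is "scene" or "top" or "wrist"; returns a dict with "frame" (420x560x3 uint8, red, green, blue), "mtx" (3x3 intrinsics, pixels), "R" (3x3) and "t" (3): a world point X has camera coordinates R X + t. Camera axes: x right, y down, z forward; pixel columns grow to the right and rows downward; lengths in m; the calibration is good to about 2 mm. A picture is of the moment at which its call begins. There is no depth.
- ctrl.hand_in(): hands the job in, once; it reports no verdict.
The state is a dict: "time_s": time; "q": joint angles; "dq": joint speeds; "joint_efforts": joint torques, N m; "eef_pos": TCP position; "eef_rot": TCP orientation; "wrist_force": force on the tool from outside, world axes, zero at the start; "torque": the same for the moment, N m; "opening": opening from 0.0 (shut) to 1.0 (fully open).
Only numpy, scipy, OpenCV 4.12 (cv2) and the standard library are available. Lean on these libraries where they do the work, as an engineer would, in place of code of your own. Each camera call takes 0.05 s, during which the arm holds its last target.

## Working session

There is one attempt and no reset: what is moved stays moved. The work goes in short steps, Python scripts to look and compute and a tool call to move; the robot and the scene stay as the last step left them, time stands still between calls to the robot, and variables do not carry over. Pictures are saved under pics/ and viewed, and the job is handed in when it is done.

Besides the shell and the picture viewer there is one more tool, called in YAML: its name, and indented under it one key for each argument. drive_tool: Moves the arm, as the interface text tells. Its arguments: {"type":"object","properties":{"deltas":{"type":"array","items":{"type":"object","properties":{"slide":{"type":"array","items":{"type":"number"}},"delta_rot":{"type":"array","items":{"type":"number"}},"hand":{"type":"number"}}}}},"required":["deltas"]}

```bash
mkdir -p pics; cat > h.py <<'E'
import numpy as np, cv2
from bench import ctrl
def snap(n,fn):
    c=ctrl.camera(n); cv2.imwrite('pics/'+fn+'.png',c['frame'][:,:,::-1]); np.savez('pics/'+fn+'.npz',mtx=c['mtx'],R=c['R'],t=c['t'],frame=c['frame']); return c
def px2w(c,u,v,z):
    d=c['R'].T@np.linalg.solve(c['mtx'],[u,v,1.]); o=-c['R'].T@c['t']; return o+d*(z-o[2])/d[2]
def w2px(c,X):
    p=c['mtx']@(c['R']@np.asarray(X,float)+c['t']); return p[:2]/p[2]
E
python3 - <<'E'
from h import *
for n in ['scene','top','wrist']:
    c=snap(n,n+'0'); print(n,-c['R'].T@c['t'])
print(ctrl.get_obs(),ctrl.tcp_to_grasp)
E
```

```text
scene [ 1.41066506 -0.54008552  1.16251928]
top [ 0.33968596 -0.13460728  1.4250042 ]
wrist [0.06482569 0.5752851  0.37359399]
{'time_s': 0.15, 'q': array([ 1.12670306e+00,  1.81388733e-01,  1.60776885e+00, -1.28477658e-05,
        1.35380995e+00, -2.06312115e-01]), 'dq': array([-0.00074531, -0.0012378 , -0.0050489 , -0.00130536,  0.00153729,
        0.00013042]), 'joint_efforts': array([ 1.73296186e-03, -4.45268798e+01, -3.51688242e+01, -4.47872446e-05,
        5.90733922e-03, -2.00235928e-05]), 'eef_pos': array([0.13524708, 0.55843172, 0.23058537]), 'eef_rot': array([-2.13692794e-04,  1.18609281e-01,  9.92940767e-01, -6.53408551e-04]), 'wrist_force': array([-0.11201858, -0.23478038,  0.12411066]), 'torque': array([ 0.00382509, -0.00718393, -0.03680485]), 'opening': 0.996979415071053} 0.0187
```

View pics/scene0.png

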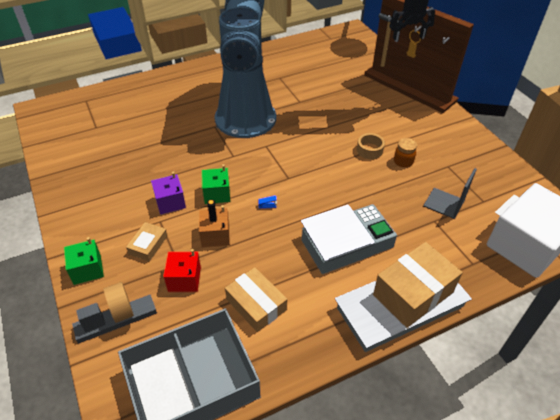

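View pics/top0.png

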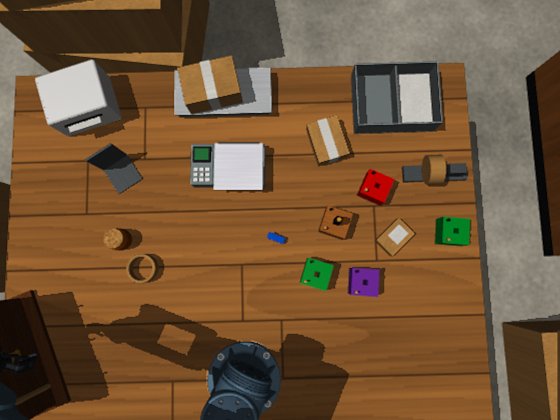

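View pics/wrist0.png

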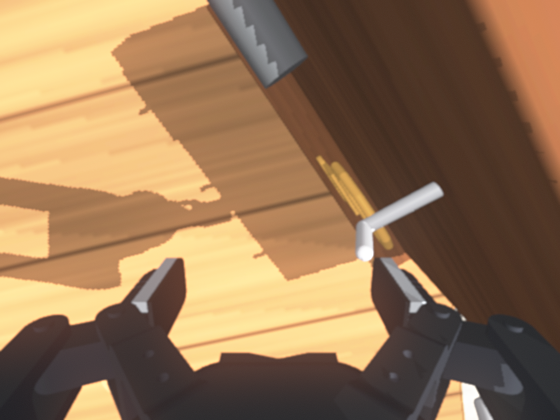

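The scene view shows five block-like things: brown (213,228), green (216,185), purple (168,194), red (183,271) and green (84,262). Only the brown one (top view 337,222) is wooden and holds a black handle. The terminal is at about top (228,166). I'll enlarge both to confirm.

```bash
python3 - <<'E'
from h import *
a=cv2.imread('pics/top0.png'); s=cv2.imread('pics/scene0.png')
A=cv2.resize(a[195:250,305:370],None,fx=6,fy=6,interpolation=cv2.INTER_CUBIC)
B=cv2.resize(a[130:205,180:280],None,fx=4,fy=4,interpolation=cv2.INTER_CUBIC)
C=np.zeros((640,800,3),np.uint8)[:600]; C[:330,:390]=A; C[:300,395:795]=B
D=cv2.resize(s[190:255,185:245],None,fx=4,fy=4,interpolation=cv2.INTER_CUBIC); C[335:595,:240]=D
D=cv2.resize(s[190:285,290:410],None,fx=3,fy=3,interpolation=cv2.INTER_CUBIC); C[310:595,395:755]=D
cv2.imwrite('pics/crop0.png',C)
E
```

```text
(no output)
```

View pics/crop0.png

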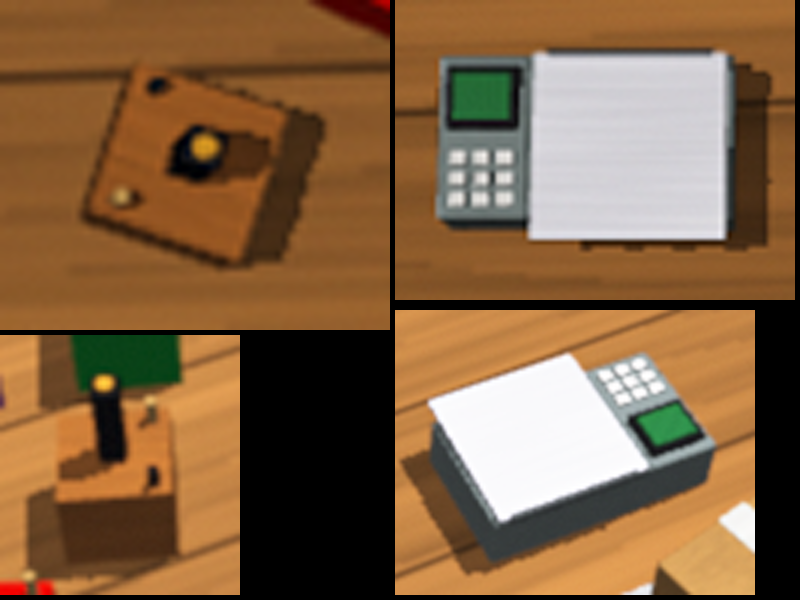

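```bash
python3 - <<'E'
from h import *
c=dict(np.load('pics/top0.npz'))
B=[px2w(c,305+u/6-.4,195+v/6-.4,.07) for u,v in [(140,68),(288,110),(242,265),(82,215)]]
B=np.array(B);print('block',B.mean(0));print(B)
for i in range(4):
    d=B[(i+1)%4]-B[i];print(np.linalg.norm(d),np.degrees(np.arctan2(d[1],d[0])))
print('handle top',px2w(c,305+206/6-.4,195+147/6-.4,.14))
T=np.array([px2w(c,180+(u-395)/4-.4,130+v/4-.4,.062) for u,v in [(533,52),(728,52),(726,240),(528,240)]])
print(T,T.mean(0))
T2=np.array([px2w(c,180+(u-395)/4-.4,130+v/4-.4,.057) for u,v in [(441,58),(438,218)]]);print('console',T2)
for n,p,z in [('staple',(277,238),.03),('sparcel',(329,140),.035),('jar',(117,239),.075),('red',(377,186),.07),('box',(397,236),.03),('green',(318,274),.07)]: print(n,px2w(c,*p,z))
E
```

```text
block [ 0.46429052 -0.29314098  0.07      ]
[[ 0.51394632 -0.27091898  0.07      ]
 [ 0.49039451 -0.34486301  0.07      ]
 [ 0.41271102 -0.31807732  0.07      ]
 [ 0.44011024 -0.23870459  0.07      ]]
0.07760417174778844 -107.6671250624611
0.08217176565132968 160.97552965723568
0.08396872884976046 70.95548054950487
0.08055764282761636 -23.571450206870114
handle top [ 0.46588579 -0.29392508  0.14      ]
[[ 0.72453751  0.07546248  0.062     ]
 [ 0.72001097 -0.07686749  0.062     ]
 [ 0.57141953 -0.07201851  0.062     ]
 [ 0.57581007  0.08060256  0.062     ]] [0.64794452 0.00179476 0.062     ]
console [[0.72326275 0.14847882 0.057     ]
 [0.59596867 0.15108433 0.057     ]]
staple [ 0.4231097  -0.11272461  0.03      ]
sparcel [ 0.72978428 -0.28638313  0.035     ]
jar [0.43082957 0.36928522 0.075     ]
red [ 0.57112592 -0.42327998  0.07      ]
box [ 0.41895459 -0.48521994  0.03      ]
green [ 0.30984479 -0.2329898   0.07      ]
```

```bash
cat >> h.py <<'E'
from scipy.spatial.transform import Rotation as Ro
def q2R(q): return Ro.from_quat([q[1],q[2],q[3],q[0]])
def frame(yaw,tilt):
    """tool y axis at world yaw (rad), horizontal; tool z tilted by tilt from down toward tool -x"""
    y=np.array([np.cos(yaw),np.sin(yaw),0]); z=np.array([0,0,-1.]); x=np.cross(y,z)
    return Ro.from_matrix(np.c_[x,y,z])*Ro.from_rotvec([0,-tilt,0])
def plan(wps,rowsper=None,maxs=.048,maxr=np.radians(9.5)):
    o=ctrl.get_obs(); p=np.array(o['eef_pos']); R=q2R(o['eef_rot'])
    for P,RT,*n in wps:
        P=np.array(P,float); rv=(R.inv()*RT).as_rotvec(); d=P-p
        k=n[0] if n else int(max(1,np.ceil(np.linalg.norm(d)/maxs),np.ceil(np.linalg.norm(rv)/maxr)))
        for i in range(k):
            Ri=R*Ro.from_rotvec(rv*i/k)
            s=Ri.inv().apply(d/k)/.05; w=rv/k/np.pi
            print(np.round(s,3).tolist(),np.round(w,4).tolist())
        p=P;R=RT; print('--')
def st():
    o=ctrl.get_obs(); R=q2R(o['eef_rot']); m=R.as_matrix()
    print('t',round(o['time_s'],2),'p',np.round(o['eef_pos'],4),'yaw_y',round(np.degrees(np.arctan2(m[1,1],m[0,1])),2),'z',np.round(m[:,2],3),'y',np.round(m[:,1],3),'F',np.round(o['wrist_force'],2),'T',np.round(o['torque'],2),'op',round(o['opening'],3),'q',np.round(o['q'],4).tolist())
E
python3 - <<'E'
from h import *
Rt=frame(np.radians(71),0)
p=ctrl.get_obs()['eef_pos']
plan([(p,Rt),((.36,.1,.25),Rt,10),((.466,-.293,.25),Rt,10)])
E
```

```text
[0.0, 0.0, 0.0] [-0.0004, -0.0001, 0.0299]
--
[-0.724, -0.721, -0.039] [0.0, 0.0, 0.0]
[-0.724, -0.721, -0.039] [0.0, 0.0, 0.0]
[-0.724, -0.721, -0.039] [0.0, 0.0, 0.0]
[-0.724, -0.721, -0.039] [0.0, 0.0, 0.0]
[-0.724, -0.721, -0.039] [0.0, 0.0, 0.0]
[-0.724, -0.721, -0.039] [0.0, 0.0, 0.0]
[-0.724, -0.721, -0.039] [0.0, 0.0, 0.0]
[-0.724, -0.721, -0.039] [0.0, 0.0, 0.0]
[-0.724, -0.721, -0.039] [0.0, 0.0, 0.0]
[-0.724, -0.721, -0.039] [0.0, 0.0, 0.0]
--
[-0.456, -0.674, 0.0] [0.0, 0.0, 0.0]
[-0.456, -0.674, 0.0] [0.0, 0.0, 0.0]
[-0.456, -0.674, 0.0] [0.0, 0.0, 0.0]
[-0.456, -0.674, 0.0] [0.0, 0.0, 0.0]
[-0.456, -0.674, 0.0] [0.0, 0.0, 0.0]
[-0.456, -0.674, 0.0] [0.0, 0.0, 0.0]
[-0.456, -0.674, 0.0] [0.0, 0.0, 0.0]
[-0.456, -0.674, 0.0] [0.0, 0.0, 0.0]
[-0.456, -0.674, 0.0] [0.0, 0.0, 0.0]
[-0.456, -0.674, 0.0] [0.0, 0.0, 0.0]
--
```

drive_tool:
  deltas:
    - {"slide":[0,-0.3,0],"delta_rot":[0,0,0.03],"hand":1}
    - {"slide":[-0.72,-0.72,-0.04],"delta_rot":[0,0,0],"hand":1}
    - {"slide":[-0.72,-0.72,-0.04],"delta_rot":[0,0,0],"hand":1}
    - {"slide":[-0.72,-0.72,-0.04],"delta_rot":[0,0,0],"hand":1}
    - {"slide":[-0.72,-0.72,-0.04],"delta_rot":[0,0,0],"hand":1}

```text
time_s: 0.78
eef_pos: [0.2214, 0.3597, 0.2391]
eef_rot: [0.0, 0.165, 0.986, -0.0]
wrist_force: [1.2, -0.3, -0.6]
opening: 0.997
```

drive_tool:
  deltas:
    - {"slide":[-0.72,-0.72,-0.04],"delta_rot":[0,0,0],"hand":1}
    - {"slide":[-0.72,-0.72,-0.04],"delta_rot":[0,0,0],"hand":1}
    - {"slide":[-0.72,-0.72,-0.04],"delta_rot":[0,0,0],"hand":1}
    - {"slide":[-0.72,-0.72,-0.04],"delta_rot":[0,0,0],"hand":1}
    - {"slide":[-0.72,-0.72,-0.04],"delta_rot":[0,0,0],"hand":1}

```text
time_s: 1.4
eef_pos: [0.3329, 0.1308, 0.2494]
eef_rot: [0.0, 0.165, 0.986, 0.0]
wrist_force: [1.2, 0.8, -0.0]
opening: 1.0
```

```bash
python3 - <<'E'
from h import *
st()
Rt=frame(np.radians(71),0)
plan([((.466,-.293,.25),Rt,10)])
E
```

```text
t 1.4 p [0.3329 0.1308 0.2494] yaw_y 70.98 z [ 0.001  0.    -1.   ] y [0.326 0.945 0.   ] F [ 1.22  0.84 -0.02] T [ 0.02 -0.04  0.01] op 1.0 q [0.0388, -0.3769, 2.0797, 0.0001, 1.4379, -1.2001]
[-0.528, -0.715, -0.001] [0.0, 0.0, -0.0]
[-0.528, -0.715, -0.001] [0.0, 0.0, -0.0]
[-0.528, -0.715, -0.001] [0.0, 0.0, -0.0]
[-0.528, -0.715, -0.001] [0.0, 0.0, -0.0]
[-0.528, -0.715, -0.001] [0.0, 0.0, -0.0]
[-0.528, -0.715, -0.001] [0.0, 0.0, -0.0]
[-0.528, -0.715, -0.001] [0.0, 0.0, -0.0]
[-0.528, -0.715, -0.001] [0.0, 0.0, -0.0]
[-0.528, -0.715, -0.001] [0.0, 0.0, -0.0]
[-0.528, -0.715, -0.001] [0.0, 0.0, -0.0]
--
```

drive_tool:
  deltas:
    - {"slide":[-0.53,-0.72,0],"delta_rot":[0,0,0],"hand":1}
    - {"slide":[-0.53,-0.72,0],"delta_rot":[0,0,0],"hand":1}
    - {"slide":[-0.53,-0.72,0],"delta_rot":[0,0,0],"hand":1}
    - {"slide":[-0.53,-0.72,0],"delta_rot":[0,0,0],"hand":1}
    - {"slide":[-0.53,-0.72,0],"delta_rot":[0,0,0],"hand":1}

```text
time_s: 2.02
eef_pos: [0.3993, -0.0825, 0.2492]
eef_rot: [0.0, 0.166, 0.986, 0.0]
wrist_force: [0.2, 0.2, 0.3]
opening: 1.002
```

drive_tool:
  deltas:
    - {"slide":[-0.53,-0.72,0],"delta_rot":[0,0,0],"hand":1}
    - {"slide":[-0.53,-0.72,0],"delta_rot":[0,0,0],"hand":1}
    - {"slide":[-0.53,-0.72,0],"delta_rot":[0,0,0],"hand":1}
    - {"slide":[-0.53,-0.72,0],"delta_rot":[0,0,0],"hand":1}
    - {"slide":[-0.53,-0.72,0],"delta_rot":[0,0,0],"hand":1}

```text
time_s: 2.65
eef_pos: [0.4659, -0.2957, 0.2489]
eef_rot: [-0.0, 0.165, 0.986, 0.0]
wrist_force: [-0.2, -0.2, 1.3]
opening: 0.998
```

```bash
python3 - <<'E'
from h import *
c=snap('wrist','w1'); st()
print(w2px(c,[.4655,-.2935,.14]),w2px(c,[.4655,-.2935,.07]))
E
```

```text
t 2.7 p [ 0.4666 -0.3007  0.2488] yaw_y 70.82 z [ 0.001 -0.003 -1.   ] y [ 0.329  0.944 -0.003] F [-2.9  -3.19  0.33] T [-0.11  0.13  0.01] op 1.001 q [-0.7852, 0.1203, 1.6398, -0.0017, 1.379, -2.0209]
[280.70439371 201.35736058] [280.10235829 183.1490831 ]
```

View pics/w1.png

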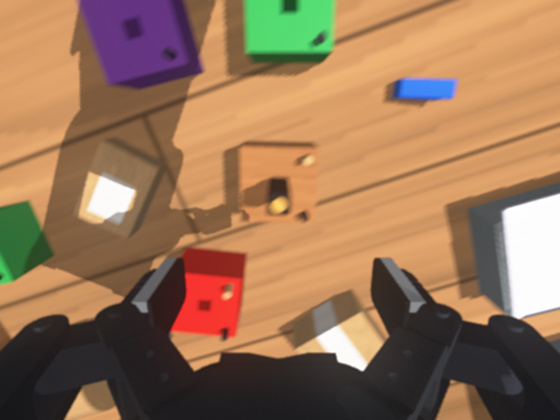

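```bash
python3 - <<'E'
from h import *
c=snap('wrist','w2'); st()
print(w2px(c,[.4655,-.2935,.14]),w2px(c,[.4655,-.2935,.07]))
cv2.imwrite('pics/w2c.png',cv2.resize(c['frame'][130:240,220:340,::-1],None,fx=5,fy=5,interpolation=cv2.INTER_CUBIC))
E
```

```text
t 2.75 p [ 0.466  -0.298   0.2486] yaw_y 70.8 z [-0.    -0.001 -1.   ] y [ 0.329  0.944 -0.001] F [-0.2   0.11 -0.04] T [0.01 0.02 0.01] op 0.999 q [-0.7831, 0.1174, 1.6434, -0.0008, 1.3805, -2.0186]
[286.46320593 198.4626438 ] [284.88051432 180.66753497]
```

View pics/w2c.png

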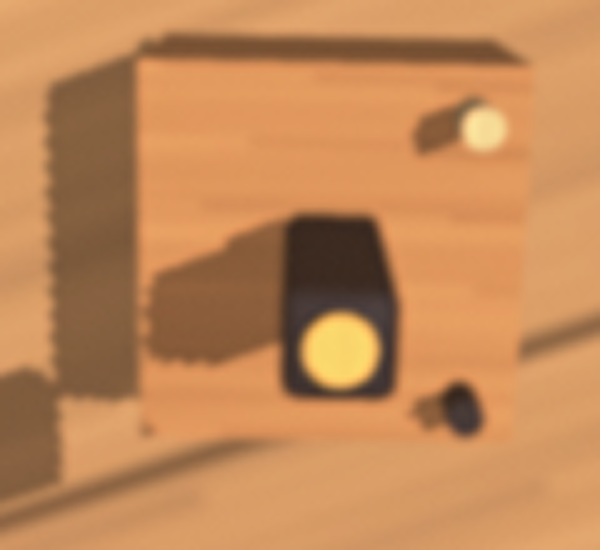

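```bash
python3 - <<'E'
from h import *
c=dict(np.load('pics/w2.npz'))
print(px2w(c,219.6+340/5,129.6+350/5,.14))
B=np.array([px2w(c,219.6+u/5,129.6+v/5,.07) for u,v in [(137,60),(530,65),(517,440),(146,430)]]);print(B,B.mean(0))
H=np.array([px2w(c,219.6+u/5,129.6+v/5,.14) for u,v in [(285,295),(397,295),(397,395),(283,395)]]);print(H,H.mean(0))
for i in range(4):
    d=H[(i+1)%4]-H[i];print(np.linalg.norm(d),np.degrees(np.arctan2(d[1],d[0])))
    d=B[(i+1)%4]-B[i];print(np.linalg.norm(d),np.degrees(np.arctan2(d[1],d[0])))
plan([((.4655,-.2945,.1),frame(np.radians(71),0),5)])
E
```

```text
[ 0.46673653 -0.29292325  0.14      ]
[[ 0.41503197 -0.3165704   0.07      ]
 [ 0.44195246 -0.24215366  0.07      ]
 [ 0.51745658 -0.26776964  0.07      ]
 [ 0.48907319 -0.34260327  0.07      ]] [ 0.46587855 -0.29227424  0.07      ]
[[ 0.45488452 -0.29845491  0.14      ]
 [ 0.46092262 -0.28107034  0.14      ]
 [ 0.47727434 -0.2864148   0.14      ]
 [ 0.4710147  -0.30444484  0.14      ]] [ 0.46602404 -0.29259622  0.14      ]
0.018403309816296825 70.84659850050565
0.07913636913963941 70.11225325799887
0.01720296089956053 -18.099653430625136
0.07973111646245584 -18.740331450528732
0.019085740436240176 -109.14588485896233
0.08003554162706687 -110.7710629833887
0.017206449829338735 159.62755548459307
0.07848447172364865 160.62834634549498
[0.006, 0.013, 0.594] [-0.0001, -0.0, -0.0002]
[0.006, 0.013, 0.594] [-0.0001, -0.0, -0.0002]
[0.006, 0.013, 0.594] [-0.0001, -0.0, -0.0002]
[0.006, 0.013, 0.594] [-0.0001, -0.0, -0.0002]
[0.006, 0.013, 0.594] [-0.0001, -0.0, -0.0002]
--
```

drive_tool:
  deltas:
    - {"slide":[0.03,0.09,0.6],"delta_rot":[0,0,0],"hand":1}
    - {"slide":[0,0,0.8],"delta_rot":[0,0,0],"hand":1}
    - {"slide":[0,0,0.8],"delta_rot":[0,0,0],"hand":1}
    - {"slide":[0,0,0.6],"delta_rot":[0,0,0],"hand":1}
    - {"slide":[0,0,0.18],"delta_rot":[0,0,0],"hand":1}

```text
time_s: 3.38
eef_pos: [0.4645, -0.2878, 0.0981]
eef_rot: [-0.002, 0.165, 0.986, 0.001]
wrist_force: [0.3, -0.2, -0.4]
opening: 1.002
```

drive_tool:
  deltas:
    - {"slide":[0,0,0],"delta_rot":[0,0,0],"hand":0}
    - {"slide":[0,0,0],"delta_rot":[0,0,0],"hand":0}
    - {"slide":[0,0,0],"delta_rot":[0,0,0],"hand":0}
    - {"slide":[0,0,0],"delta_rot":[0,0,0],"hand":0}
    - {"slide":[0,0,0],"delta_rot":[0,0,0],"hand":0}

```text
time_s: 4.0
eef_pos: [0.4663, -0.2902, 0.1012]
eef_rot: [0.001, 0.165, 0.986, -0.0]
wrist_force: [-0.2, 0.2, 4.6]
opening: 0.226
```

```bash
python3 - <<'E'
from h import *
st()
E
```

```text
t 4.0 p [ 0.4663 -0.2902  0.1012] yaw_y 70.97 z [ 0.001 -0.001 -1.   ] y [ 0.326  0.945 -0.001] F [-0.15  0.23  4.6 ] T [ 0.02 -0.01 -0.01] op 0.226 q [-0.7728, 0.2774, 1.7766, -0.0, 1.086, -2.0115]
```

drive_tool:
  deltas:
    - {"slide":[0,0,-0.4],"delta_rot":[0,0,0],"hand":0}
    - {"slide":[0,0,-0.6],"delta_rot":[0,0,0],"hand":0}
    - {"slide":[0,0,-0.6],"delta_rot":[0,0,0],"hand":0}
    - {"slide":[0,0,-0.6],"delta_rot":[0,0,0],"hand":0}
    - {"slide":[0,0,-0.3],"delta_rot":[0,0,0],"hand":0}

```text
time_s: 4.62
eef_pos: [0.4662, -0.29, 0.2268]
eef_rot: [0.001, 0.165, 0.986, -0.001]
wrist_force: [-0.3, -1.0, -1.9]
opening: 0.224
```

```bash
python3 - <<'E'
from h import *
st(); snap('scene','s2');c=snap('wrist','w3');st()
a=cv2.imread('pics/s2.png')[100:270,120:300]
b=c['frame'][:,:,::-1]
C=np.zeros((600,800,3),np.uint8);C[:510,:540]=cv2.resize(a,None,fx=3,fy=3,interpolation=cv2.INTER_CUBIC)
cv2.imwrite('pics/s2c.png',C[:510,:540])
E
```

```text
t 4.62 p [ 0.4662 -0.29    0.2268] yaw_y 70.97 z [ 0.001 -0.001 -1.   ] y [ 0.326  0.945 -0.001] F [-0.33 -1.   -1.87] T [-0.02 -0.01 -0.04] op 0.224 q [-0.7727, 0.1257, 1.679, 0.0, 1.3349, -2.0115]
t 4.72 p [ 0.4664 -0.2902  0.2267] yaw_y 70.98 z [ 0.002 -0.002 -1.   ] y [ 0.326  0.945 -0.001] F [-0.09 -0.46 -1.44] T [ 0.08 -0.02 -0.02] op 0.227 q [-0.7727, 0.1259, 1.679, 0.0, 1.3339, -2.0115]
```

View pics/s2c.png

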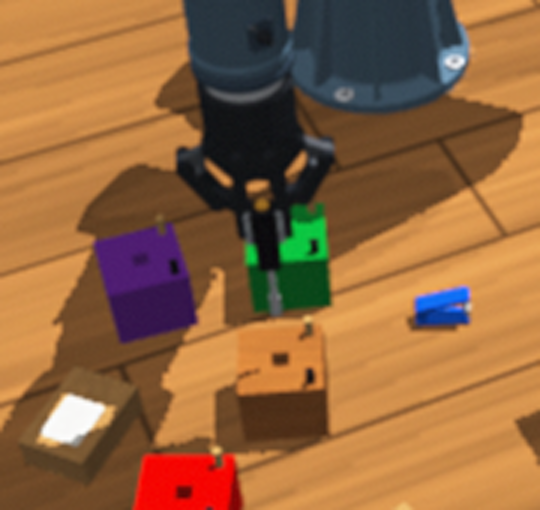

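View pics/w3.png

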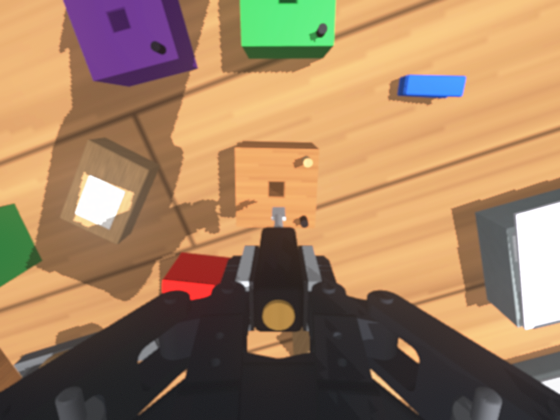

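```bash
python3 - <<'E'
from h import *
from scipy.optimize import least_squares
D=[([1.12670306e+00,  1.81388733e-01,  1.60776885e+00],[0.13524708, 0.55843172, 0.23058537]),
([0.0388, -0.3769, 2.0797],[0.3329,0.1308,0.2494]),([-0.7831, 0.1174, 1.6434],[ 0.466,-0.298,0.2486]),([-0.7728, 0.2774, 1.7766],[0.4663,-0.2902,0.1012]),([-0.7727, 0.1257, 1.679],[0.4662,-0.29,0.2268])]
def f(p):
    L1,L2,H,e=p;r=[]
    for q,x in D:
        rp=np.sqrt(x[0]**2+x[1]**2-.1175**2)
        r+= [L1*np.sin(q[1])+L2*np.sin(q[1]+q[2])+e-rp, H+L1*np.cos(q[1])+L2*np.cos(q[1]+q[2])-x[2]]
    return r
s=least_squares(f,[.4,.4,0,0]);print(s.x,s.fun)
c=dict(np.load('pics/w3.npz'))
for dz in (.090,.0962,.1): print(w2px(c,[.4663,-.2902,.2267-dz]))
im=c['frame'][180:340,230:330,::-1];cv2.imwrite('pics/w3c.png',cv2.resize(im,None,fx=3.6,fy=3.6,interpolation=cv2.INTER_CUBIC))
E
```

```text
[ 0.40722386  0.50280025 -0.06049556 -0.00752837] [-0.00563986  0.0005404   0.00319938  0.00256637 -0.00659089  0.00036507
  0.01271513 -0.00364985 -0.00368376  0.000178  ]
[278.65792576 207.87626459]
[278.65117055 205.58090133]
[278.64718594 204.22696507]
```

View pics/w3c.png

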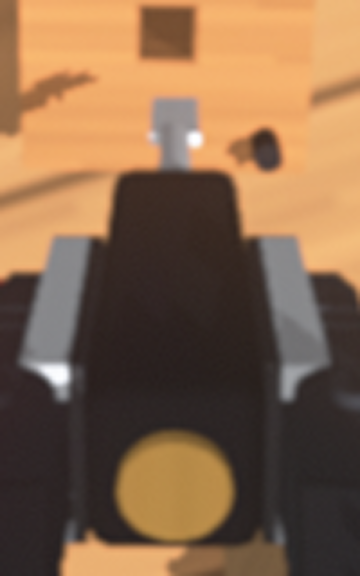

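```bash
python3 - <<'E'
from h import *
plan([((.45,.004,.24),frame(np.radians(88.2),np.radians(50)),10)])
E
```

```text
[0.223, 0.545, -0.028] [-0.0042, -0.0275, -0.0089]
[0.204, 0.552, -0.039] [-0.0042, -0.0275, -0.0089]
[0.185, 0.558, -0.048] [-0.0042, -0.0275, -0.0089]
[0.165, 0.564, -0.056] [-0.0042, -0.0275, -0.0089]
[0.144, 0.569, -0.062] [-0.0042, -0.0275, -0.0089]
[0.122, 0.573, -0.066] [-0.0042, -0.0275, -0.0089]
[0.1, 0.577, -0.068] [-0.0042, -0.0275, -0.0089]
[0.078, 0.581, -0.068] [-0.0042, -0.0275, -0.0089]
[0.056, 0.583, -0.066] [-0.0042, -0.0275, -0.0089]
[0.034, 0.586, -0.062] [-0.0042, -0.0275, -0.0089]
--
```

drive_tool:
  deltas:
    - {"slide":[0.22,0.55,-0.03],"delta_rot":[-0.004,-0.0275,-0.009],"hand":0}
    - {"slide":[0.2,0.55,-0.04],"delta_rot":[-0.004,-0.0275,-0.009],"hand":0}
    - {"slide":[0.185,0.56,-0.05],"delta_rot":[-0.004,-0.0275,-0.009],"hand":0}
    - {"slide":[0.165,0.565,-0.055],"delta_rot":[-0.004,-0.0275,-0.009],"hand":0}
    - {"slide":[0.145,0.57,-0.06],"delta_rot":[-0.004,-0.0275,-0.009],"hand":0}

```text
time_s: 5.35
eef_pos: [0.4572, -0.1409, 0.2304]
eef_rot: [0.217, 0.092, 0.972, -0.004]
wrist_force: [0.3, 0.8, -1.7]
opening: 0.226
```

drive_tool:
  deltas:
    - {"slide":[0.12,0.57,-0.065],"delta_rot":[-0.004,-0.0275,-0.009],"hand":0}
    - {"slide":[0.1,0.58,-0.07],"delta_rot":[-0.004,-0.0275,-0.009],"hand":0}
    - {"slide":[0.08,0.58,-0.07],"delta_rot":[-0.004,-0.0275,-0.009],"hand":0}
    - {"slide":[0.055,0.585,-0.065],"delta_rot":[-0.004,-0.0275,-0.009],"hand":0}
    - {"slide":[0.035,0.585,-0.06],"delta_rot":[-0.004,-0.0275,-0.009],"hand":0}

```text
time_s: 5.98
eef_pos: [0.449, 0.0057, 0.2364]
eef_rot: [0.421, 0.014, 0.907, -0.009]
wrist_force: [-0.4, 0.3, -1.2]
opening: 0.225
```

```bash
python3 - <<'E'
from h import *
st(); c=snap('wrist','w4');st()
print(w2px(c,[.5736,.0043,.06]))
plan([((.45,.004,.24),frame(np.radians(88.2),np.radians(50)))])
E
```

```text
t 5.97 p [0.449  0.0057 0.2364] yaw_y 88.15 z [ 0.764 -0.027 -0.645] y [ 0.032  0.999 -0.004] F [-0.36  0.32 -1.24] T [0.02 0.53 0.03] op 0.225 q [-0.5388, -0.8399, 2.5656, 0.6041, 0.7057, -2.4009]
t 6.03 p [0.4473 0.009  0.2336] yaw_y 88.38 z [ 0.763 -0.023 -0.645] y [ 0.028  1.    -0.002] F [-0.98 -0.48 -5.47] T [-0.04  0.75  0.01] op 0.226 q [-0.5345, -0.8444, 2.5725, 0.6063, 0.7053, -2.4015]
[281.24269367 128.59007641]
[-0.135, -0.098, -0.04] [0.0004, -0.0011, 0.0011]
--
```

View pics/w4.png

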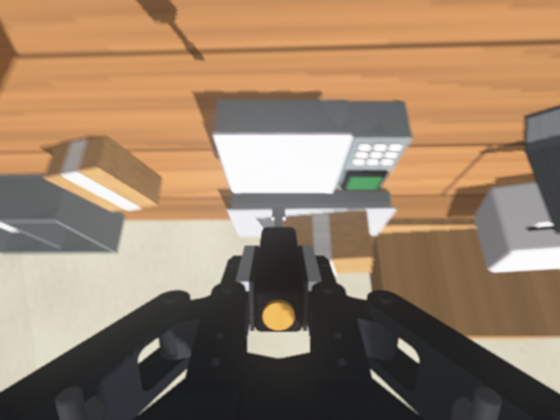

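```bash
cat > kin.py <<'E'
from h import *
from scipy.optimize import least_squares
import json,os
def FK(p,q):
    h,d,L1,ax,L2,Lt,c1=p
    R=Ro.from_euler('z',q[0]); X=np.array([0,0,h])+R.apply([0,d,0])
    R=R*Ro.from_euler('y',q[1]); X=X+R.apply([0,0,L1])
    R=R*Ro.from_euler('y',q[2]); X=X+R.apply([ax,0,0])
    R=R*Ro.from_euler('z',q[3]); X=X+R.apply([c1,0,L2])
    R=R*Ro.from_euler('y',q[4]); X=X+R.apply([0,0,Lt])
    R=R*Ro.from_euler('z',q[5]-np.pi/2)
    return X,R
D=[([1.12670306,.181388733,1.60776885,0,1.35380995,-.206312115],[0.13524708,0.55843172,0.23058537]),
([0.0388,-0.3769,2.0797,0.0001,1.4379,-1.2001],[0.3329,0.1308,0.2494]),
([-0.7831,0.1174,1.6434,-0.0008,1.3805,-2.0186],[0.466,-0.298,0.2486]),
([-0.7728,0.2774,1.7766,0,1.086,-2.0115],[0.4663,-0.2902,0.1012]),
([-0.7727,0.1259,1.679,0,1.3339,-2.0115],[0.4664,-0.2902,0.2267]),
([-0.5388,-0.8399,2.5656,0.6041,0.7057,-2.4009],[0.449,0.0057,0.2364]),
([-0.5345,-0.8444,2.5725,0.6063,0.7053,-2.4015],[0.4473,0.009,0.2336])]
def fit():
    f=lambda p: np.concatenate([FK(p,q)[0]-np.array(x) for q,x in D])
    s=least_squares(f,[.15,.1175,.4,0,.4,.2,0]); return s
E
python3 - <<'E'
from kin import *
s=fit();print(s.x.round(4));print(s.fun.reshape(-1,3).round(4))
print(FK(s.x,D[-1][0])[1].as_matrix().round(3)); print(q2R(ctrl.get_obs()['eef_rot']).as_matrix().round(3))
E
```

```text
[ 3.132e-01  1.178e-01  4.383e-01  8.540e-02  5.144e-01  3.190e-01
 -1.000e-04]
[[ 0.     -0.     -0.    ]
 [-0.      0.      0.0001]
 [-0.     -0.     -0.0001]
 [ 0.      0.     -0.    ]
 [ 0.     -0.      0.    ]
 [-0.      0.      0.    ]
 [ 0.     -0.     -0.    ]]
[[ 0.645 -0.028  0.763]
 [-0.017 -1.    -0.023]
 [ 0.764  0.002 -0.645]]
[[-0.645  0.028  0.763]
 [ 0.017  1.    -0.023]
 [-0.764 -0.002 -0.645]]
```

```bash
cat >> kin.py <<'E'
P=fit().x
lo=np.array([-2.99,-.89,.3,-1.14,0,-3.12]);hi=np.array([2.99,2.07,2.58,4.28,2.63,3.12])
FLIP=Ro.from_euler('z',np.pi)
def IK(pos,R,q0):
    def f(q):
        X,Rq=FK(P,q); return np.concatenate([(X-pos)*10,((Rq*FLIP).inv()*R).as_rotvec()])
    s=least_squares(f,np.clip(q0,lo+.001,hi-.001),bounds=(lo,hi)); return s.x,np.linalg.norm(s.fun)
TIP=.0955; YT=np.radians(-1.8); LIP=np.array([.5736,.0043]); 
HX=LIP+.148*np.array([np.cos(YT),np.sin(YT)])
def lever(th,tau,back=.012,thk=.0015):
    """TCP pos for cover angle th, tool tilt tau"""
    rho=.148-back; ang=np.pi/2-tau-th
    g=(back*np.tan(ang) if ang>0 else 0)+thk/ (np.cos(ang) if ang>0 else 1)
    # plane coords: u from hinge toward front, w up from underside at hinge z=.058
    u=rho*np.cos(th)-g*np.sin(th)*1; w=rho*np.sin(th)-g*np.cos(th)
    # underside normal (pointing away from plate, below): (-?)
    u=rho*np.cos(th)+g*np.sin(th)
    tip=np.r_[HX-u*np.array([np.cos(YT),np.sin(YT)]), .058+w]
    R=frame(np.pi/2+YT,tau)
    return tip-TIP*R.as_matrix()[:,2],R,tip
E
python3 - <<'E'
from kin import *
for tau in (30,35,40,45,50):
    q=np.array(D[-1][0]);t=np.radians(tau); print('tau',tau)
    for th in (0,.3,.6,.9,1.2,1.5,1.75):
        p,R,tip=lever(th,t); q,e=IK(p,R,q); print(th,p.round(3),tip.round(3),q.round(2),round(e,4))
E
```

```text
tau 30
0 [0.538 0.005 0.117] [0.586 0.004 0.034] [-0.29 -0.04  2.21  0.28  0.49 -2.04] 0.0
0.3 [0.54  0.005 0.168] [0.588 0.004 0.086] [-0.29 -0.14  2.17  0.22  0.62 -1.97] 0.0
0.6 [0.557 0.005 0.211] [0.605 0.003 0.129] [-0.28 -0.17  2.09  0.19  0.72 -1.92] 0.0
0.9 [0.587 0.004 0.245] [0.634 0.002 0.162] [-0.26 -0.14  1.99  0.16  0.78 -1.88] 0.0
1.2 [0.623 0.003 0.267] [0.671 0.001 0.184] [-0.24 -0.07  1.88  0.14  0.82 -1.85] 0.0
1.5 [0.663 0.002 0.276] [0.71  0.    0.194] [-0.22  0.02  1.78  0.13  0.83 -1.82] 0.0
1.75 [0.697 0.    0.275] [ 0.744 -0.001  0.192] [-0.21  0.1   1.7   0.12  0.83 -1.81] 0.0
tau 35
0 [0.531 0.006 0.116] [0.586 0.004 0.038] [-0.31 -0.09  2.29  0.44  0.38 -2.22] 0.0
0.3 [0.534 0.006 0.166] [0.588 0.004 0.087] [-0.31 -0.19  2.25  0.33  0.51 -2.09] 0.0
0.6 [0.551 0.005 0.208] [0.606 0.003 0.13 ] [-0.3  -0.22  2.18  0.27  0.61 -2.01] 0.0
0.9 [0.581 0.004 0.241] [0.635 0.002 0.163] [-0.28 -0.19  2.08  0.23  0.67 -1.95] 0.0
1.2 [0.616 0.003 0.262] [0.671 0.001 0.184] [-0.26 -0.12  1.97  0.2   0.7  -1.91] 0.0
1.5 [0.656 0.002 0.272] [0.71  0.    0.194] [-0.24 -0.
[... 1257 characters left out ...]
5 [0.677 0.001 0.26 ] [ 0.744 -0.001  0.192] [-0.25 -0.03  1.97  0.35  0.45 -2.04] 0.0
tau 50
0 [0.512 0.006 0.107] [0.586 0.004 0.046] [-0.36 -0.13  2.45  1.33  0.23 -3.12] 0.0879
0.3 [0.517 0.006 0.153] [0.59  0.004 0.092] [-0.4  -0.26  2.48  1.28  0.29 -3.08] 0.0
0.6 [0.535 0.006 0.194] [0.608 0.003 0.133] [-0.37 -0.32  2.41  0.91  0.33 -2.68] 0.0
0.9 [0.563 0.005 0.225] [0.636 0.002 0.164] [-0.34 -0.3   2.32  0.73  0.35 -2.47] 0.0
1.2 [0.598 0.004 0.246] [0.671 0.001 0.184] [-0.31 -0.23  2.23  0.64  0.36 -2.36] 0.0
1.5 [0.637 0.002 0.255] [0.71  0.    0.194] [-0.28 -0.14  2.13  0.58  0.35 -2.29] 0.0
1.75 [0.671 0.001 0.253] [ 0.744 -0.001  0.192] [-0.26 -0.05  2.05  0.56  0.33 -2.26] 0.0
```

```bash
cat >> kin.py <<'E'
def chk(wps):
    o=ctrl.get_obs();p=np.array(o['eef_pos']);R=q2R(o['eef_rot']);q=np.array(o['q'])
    for W in wps:
        Pt,RT=np.array(W[0]),W[1]; k=W[2]; rv=(R.inv()*RT).as_rotvec()
        for i in range(1,k+1):
            q1,e=IK(p+(Pt-p)*i/k,R*Ro.from_rotvec(rv*i/k),q); print(q1.round(2),round(e,4),'rate',np.abs((q1-q)/.125).max().round(2)); q=q1
        p,R=Pt,RT
E
python3 - <<'E'
from kin import *
R=frame(np.pi/2+YT,np.radians(35))
w=[((.487,.007,.17),R,5),((.487,.007,.114),R,3)]
chk(w);plan(w);print(lever(0,np.radians(35),.010))
E
```

```text
[-0.49 -0.73  2.53  0.56  0.65 -2.36] 0.0 rate 0.94
[-0.45 -0.62  2.49  0.51  0.61 -2.3 ] 0.0 rate 0.85
[-0.41 -0.52  2.44  0.45  0.59 -2.25] 0.0 rate 0.77
[-0.38 -0.43  2.4   0.4   0.58 -2.19] 0.0 rate 0.72
[-0.36 -0.35  2.35  0.34  0.58 -2.13] 0.0 rate 0.68
[-0.36 -0.31  2.37  0.37  0.52 -2.17] 0.0 rate 0.44
[-0.36 -0.26  2.38  0.42  0.47 -2.22] 0.0 rate 0.45
[-0.36 -0.21  2.39  0.48  0.41 -2.28] 0.0 rate 0.51
[0.092, -0.003, 0.285] [0.0001, 0.0164, 0.0002]
[0.077, -0.003, 0.29] [0.0001, 0.0164, 0.0002]
[0.062, -0.003, 0.293] [0.0001, 0.0164, 0.0002]
[0.047, -0.003, 0.296] [0.0001, 0.0164, 0.0002]
[0.031, -0.003, 0.298] [0.0001, 0.0164, 0.0002]
--
[0.214, 0.0, 0.306] [0.0, 0.0, 0.0]
[0.214, 0.0, 0.306] [0.0, 0.0, 0.0]
[0.214, 0.0, 0.306] [0.0, 0.0, 0.0]
--
(array([0.52884554, 0.00570647, 0.11933237]), Rotation.from_matrix(array([[-8.18747842e-01,  3.14107591e-02,  5.73293411e-01],
                            [ 2.57301875e-02,  9.99506560e-01, -1.80164713e-02],
                            [-5.73576436e-01, -1.73472348e-18, -8.19152044e-01]])), array([0.58359507, 0.00398589, 0.04110335]))
```

drive_tool:
  deltas:
    - {"slide":[0.09,0,0.285],"delta_rot":[0,0.0164,0],"hand":0}
    - {"slide":[0.08,0,0.29],"delta_rot":[0,0.0164,0],"hand":0}
    - {"slide":[0.06,0,0.295],"delta_rot":[0,0.0164,0],"hand":0}
    - {"slide":[0.045,0,0.295],"delta_rot":[0,0.0164,0],"hand":0}
    - {"slide":[0.03,0,0.3],"delta_rot":[0,0.0164,0],"hand":0}

```text
time_s: 6.65
eef_pos: [0.4891, 0.0033, 0.1726]
eef_rot: [0.299, 0.015, 0.954, -0.007]
wrist_force: [0.1, -0.5, -1.6]
opening: 0.231
```

```bash
python3 - <<'E'
from kin import *
st();c=snap('wrist','w5');snap('scene','s5')
cv2.imwrite('pics/s5c.png',cv2.resize(cv2.imread('pics/s5.png')[110:290,220:420],None,fx=3.3,fy=3.3,interpolation=cv2.INTER_CUBIC))
p=ctrl.get_obs();print(w2px(c,p['eef_pos']+TIP*q2R(p['eef_rot']).as_matrix()[:,2]),w2px(c,[.5736,.0043,.058]))
R=frame(np.pi/2+YT,np.radians(35))
plan([((.487,.007,.114),R,3)])
E
```

```text
t 6.65 p [0.4891 0.0033 0.1726] yaw_y 88.15 z [ 0.57  -0.022 -0.821] y [ 0.032  0.999 -0.004] F [ 0.06 -0.46 -1.58] T [-0.05  0.39  0.06] op 0.231 q [-0.3594, -0.3465, 2.3446, 0.3313, 0.586, -2.1239]
[278.3419862  206.92798213] [282.67704629 196.3714578 ]
[0.236, 0.025, 0.311] [-0.0004, -0.0004, 0.0002]
[0.237, 0.025, 0.311] [-0.0004, -0.0004, 0.0002]
[0.237, 0.024, 0.31] [-0.0004, -0.0004, 0.0002]
--
```

View pics/w5.png

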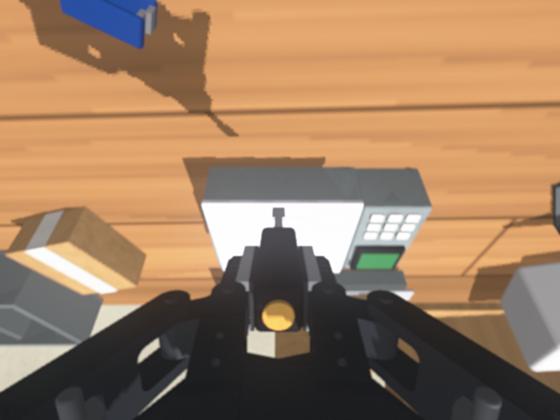

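View pics/s5c.png

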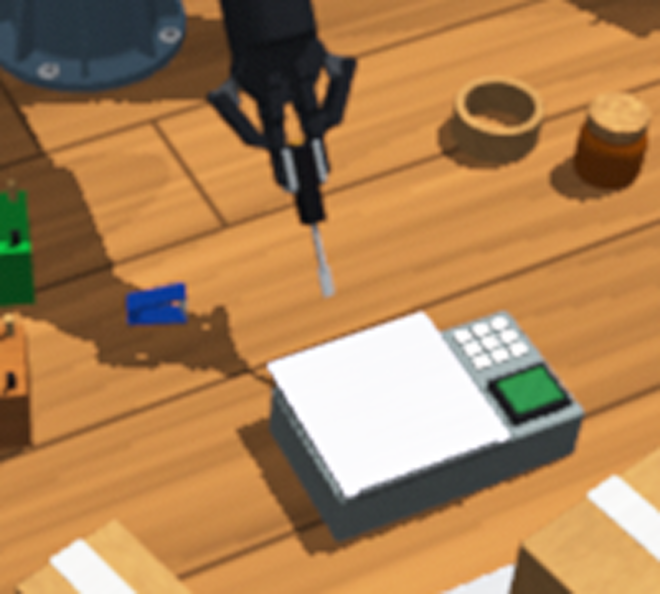

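```bash
python3 - <<'E'
from kin import *
c=dict(np.load('pics/w5.npz'))
im=c['frame'][150:260,190:380,::-1];cv2.imwrite('pics/w5c.png',cv2.resize(im,None,fx=4,fy=4,interpolation=cv2.INTER_CUBIC))
for z in (.062,.066,.07):print(z,px2w(c,202,202,z),px2w(c,362,203,z))
print(px2w(c,279,209.5,.09))
t=dict(np.load('pics/top0.npz'))
im=t['frame'][130:205,180:280,::-1];cv2.imwrite('pics/t0c.png',cv2.resize(im,None,fx=7,fy=7,interpolation=cv2.INTER_CUBIC))
E
```

```text
0.062 [ 0.57492995 -0.07164057  0.062     ] [0.58062804 0.07882461 0.062     ]
0.066 [ 0.57008443 -0.06993913  0.066     ] [0.57566075 0.07731055 0.066     ]
0.07 [ 0.56523891 -0.06823769  0.07      ] [0.57069347 0.07579649 0.07      ]
[0.55247816 0.00154025 0.09      ]
```

View pics/w5c.png

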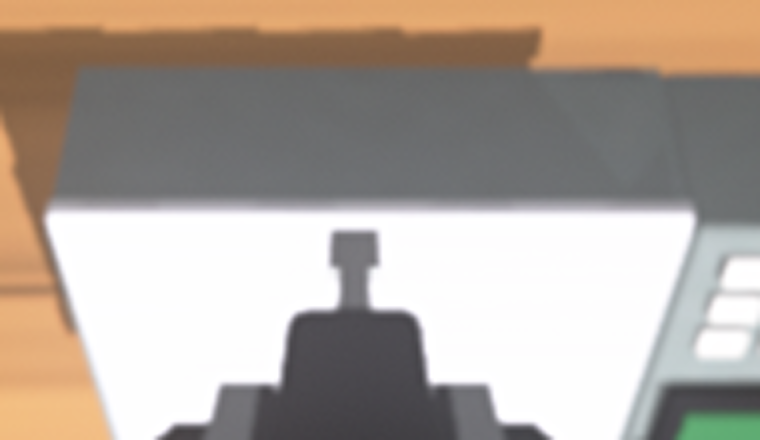

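drive_tool:
  deltas:
    - {"slide":[0.23,0.02,0.31],"delta_rot":[0,0,0],"hand":0}
    - {"slide":[0.23,0.02,0.31],"delta_rot":[0,0,0],"hand":0}
    - {"slide":[0.23,0,0.31],"delta_rot":[0,0,0],"hand":0}
    - {"slide":[0,0,0],"delta_rot":[0,0,0],"hand":0}
    - {"slide":[-0.2,0,0.14],"delta_rot":[0,0,0],"hand":0}

```text
time_s: 7.38
eef_pos: [0.4999, 0.0046, 0.1171]
eef_rot: [0.301, 0.015, 0.953, -0.007]
wrist_force: [0.3, -0.0, -0.3]
opening: 0.221
```

```bash
python3 - <<'E'
from kin import *
import kin
kin.LIP[:]=[.575,.004]; kin.HX[:]=kin.LIP+.148*np.array([np.cos(YT),np.sin(YT)])
st();t=np.radians(35)
p,R,tip=lever(0,t,.010);print(p,tip)
plan([(p-np.array([0,0,.004]),R,3)])
E
```

```text
t 7.38 p [0.4999 0.0046 0.1171] yaw_y 88.12 z [ 0.574 -0.023 -0.819] y [ 0.033  0.999 -0.005] F [ 0.34 -0.01 -0.3 ] T [0.03 0.34 0.04] op 0.221 q [-0.3433, -0.1753, 2.3613, 0.4541, 0.4026, -2.2524]
[0.53024554 0.00540647 0.11933237] [0.58499507 0.00368589 0.04110335]
[-0.159, 0.012, 0.125] [-0.0005, 0.0001, 0.0002]
[-0.159, 0.012, 0.125] [-0.0005, 0.0001, 0.0002]
[-0.159, 0.012, 0.125] [-0.0005, 0.0001, 0.0002]
--
```

drive_tool:
  deltas:
    - {"slide":[-0.16,0,0.125],"delta_rot":[0,0,0],"hand":0}
    - {"slide":[-0.16,0,0.125],"delta_rot":[0,0,0],"hand":0}
    - {"slide":[-0.16,0,0.125],"delta_rot":[0,0,0],"hand":0}
    - {"slide":[0,0,0],"delta_rot":[0,0,0],"hand":0}
    - {"slide":[0,0,0],"delta_rot":[0,0,0],"hand":0}

```text
time_s: 8.0
eef_pos: [0.5306, 0.0037, 0.1151]
eef_rot: [0.301, 0.015, 0.954, -0.007]
wrist_force: [-0.2, -0.1, -0.4]
opening: 0.229
```

```bash
python3 - <<'E'
from kin import *
st();c=snap('wrist','w6')
im=c['frame'][100:300,180:400,::-1];cv2.imwrite('pics/w6c.png',cv2.resize(im,None,fx=3,fy=3,interpolation=cv2.INTER_CUBIC))
p=ctrl.get_obs();print(w2px(c,p['eef_pos']+TIP*q2R(p['eef_rot']).as_matrix()[:,2])); print(p['eef_pos']+TIP*q2R(p['eef_rot']).as_matrix()[:,2])
E
```

```text
t 8.0 p [0.5306 0.0037 0.1151] yaw_y 88.16 z [ 0.574 -0.022 -0.819] y [ 0.032  0.999 -0.005] F [-0.24 -0.14 -0.36] T [ 0.01  0.4  -0.02] op 0.229 q [-0.3143, -0.0831, 2.2884, 0.4396, 0.3756, -2.219]
[278.18067289 206.79499146]
[0.58534918 0.00155653 0.03698239]
```

View pics/w6c.png

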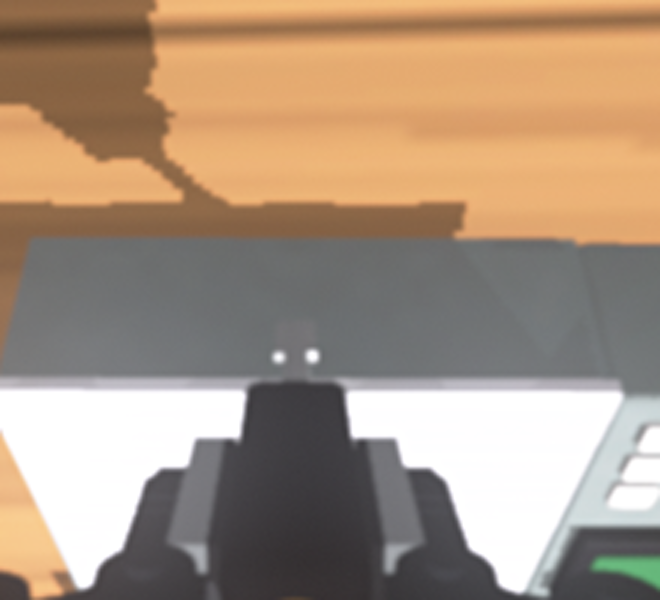

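```bash
cat >> kin.py <<'E'
LIP[:]=[.575,.004]; HX[:]=LIP+.148*np.array([np.cos(YT),np.sin(YT)])
def seq(ths,tau0=35,back=.010):
    o=ctrl.get_obs();st()
    w=[]
    for th in ths:
        p,R,tip=lever(th,np.radians(tau0),back); p[1]+=-.0015; w.append((p,R,1))
    chk(w);plan(w)
E
python3 - <<'E'
from kin import *
seq([.04,.09,.15,.22,.3])
E
```

```text
t 8.05 p [0.5306 0.0037 0.1152] yaw_y 88.16 z [ 0.574 -0.022 -0.819] y [ 0.032  0.999 -0.005] F [ 1.14 -0.21 -1.39] T [0.   0.47 0.04] op 0.229 q [-0.3144, -0.0834, 2.2886, 0.4396, 0.3755, -2.219]
[-0.32 -0.11  2.29  0.42  0.41 -2.2 ] 0.0 rate 0.28
[-0.32 -0.13  2.28  0.4   0.43 -2.17] 0.0 rate 0.19
[-0.32 -0.16  2.27  0.37  0.46 -2.15] 0.0 rate 0.21
[-0.32 -0.18  2.26  0.35  0.49 -2.12] 0.0 rate 0.23
[-0.32 -0.2   2.25  0.33  0.52 -2.09] 0.0 rate 0.25
[-0.113, 0.003, -0.189] [-0.0014, 0.0002, 0.0007]
--
[-0.093, -0.0, -0.139] [0.0, 0.0, 0.0]
--
[-0.119, 0.0, -0.156] [0.0, 0.0, 0.0]
--
[-0.148, -0.0, -0.168] [0.0, 0.0, 0.0]
--
[-0.181, -0.0, -0.174] [0.0, 0.0, 0.0]
--
```

drive_tool:
  deltas:
    - {"slide":[-0.11,0,-0.19],"delta_rot":[-0.001,0,0],"hand":0}
    - {"slide":[-0.095,0,-0.14],"delta_rot":[0,0,0],"hand":0}
    - {"slide":[-0.12,0,-0.155],"delta_rot":[0,0,0],"hand":0}
    - {"slide":[-0.15,0,-0.17],"delta_rot":[0,0,0],"hand":0}
    - {"slide":[-0.18,0,-0.175],"delta_rot":[0,0,0],"hand":0}

```text
time_s: 8.68
eef_pos: [0.534, 0.0035, 0.1692]
eef_rot: [0.301, 0.014, 0.953, -0.006]
wrist_force: [-0.8, 0.1, -1.7]
opening: 0.229
```

```bash
python3 - <<'E'
from kin import *
c=snap('wrist','w7');snap('scene','s7')
a=cv2.resize(c['frame'][100:300,180:400,::-1],None,fx=1.8,fy=1.8);b=cv2.resize(cv2.imread('pics/s7.png')[130:290,260:420],None,fx=2.25,fy=2.25)
cv2.imwrite('pics/c7.png',np.hstack([a,b]))
seq([.38,.47,.56,.66,.76])
E
```

```text
t 8.78 p [0.5352 0.0033 0.1706] yaw_y 88.26 z [ 0.577 -0.02  -0.816] y [ 0.03   1.    -0.004] F [-0.27 -0.32 -2.05] T [-0.01  0.4  -0.05] op 0.226 q [-0.3141, -0.1999, 2.2472, 0.3254, 0.5202, -2.0913]
[-0.31 -0.21  2.23  0.31  0.55 -2.07] 0.0 rate 0.23
[-0.31 -0.22  2.21  0.29  0.58 -2.04] 0.0 rate 0.23
[-0.3  -0.22  2.19  0.27  0.6  -2.02] 0.0 rate 0.21
[-0.3  -0.22  2.15  0.26  0.63 -2.  ] 0.0 rate 0.24
[-0.29 -0.21  2.12  0.24  0.65 -1.98] 0.0 rate 0.26
[-0.134, 0.009, -0.128] [-0.0007, 0.0015, 0.0009]
--
[-0.229, -0.0, -0.152] [0.0, 0.0, 0.0]
--
[-0.24, 0.0, -0.127] [0.0, 0.0, 0.0]
--
[-0.278, 0.0, -0.113] [0.0, 0.0, 0.0]
--
[-0.287, -0.0, -0.082] [0.0, 0.0, 0.0]
--
```

View pics/c7.png

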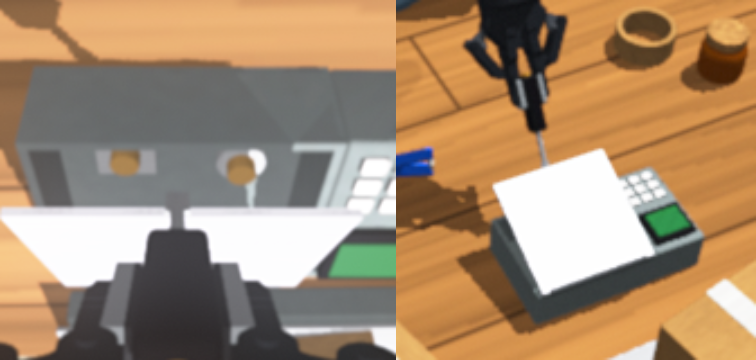

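The cover is lifting. The wrist view shows the square collar at left in the crop (125,162), which is the right half (-y) of the bay, and the round collar at (240,168).

drive_tool:
  deltas:
    - {"slide":[-0.13,0,-0.13],"delta_rot":[0,0.001,0.001],"hand":0}
    - {"slide":[-0.23,0,-0.15],"delta_rot":[0,0,0],"hand":0}
    - {"slide":[-0.24,0,-0.13],"delta_rot":[0,0,0],"hand":0}
    - {"slide":[-0.28,0,-0.115],"delta_rot":[0,0,0],"hand":0}
    - {"slide":[-0.285,0,-0.08],"delta_rot":[0,0,0],"hand":0}

```text
time_s: 9.4
eef_pos: [0.5652, 0.0026, 0.2276]
eef_rot: [0.3, 0.016, 0.954, -0.005]
wrist_force: [-0.7, 0.4, -2.1]
opening: 0.228
```

```bash
python3 - <<'E'
from kin import *
c=snap('wrist','w8');snap('scene','s8')
a=cv2.resize(c['frame'][100:300,180:400,::-1],None,fx=1.8,fy=1.8);b=cv2.resize(cv2.imread('pics/s8.png')[130:290,260:420],None,fx=2.25,fy=2.25)
cv2.imwrite('pics/c8.png',np.hstack([a,b]))
seq([.86,.96,1.06,1.17,1.28])
E
```

```text
t 9.5 p [0.5664 0.0022 0.229 ] yaw_y 88.1 z [ 0.575 -0.02  -0.818] y [ 0.033  0.999 -0.002] F [-0.17  0.04 -1.09] T [ 0.01  0.39 -0.03] op 0.228 q [-0.2898, -0.2115, 2.122, 0.2424, 0.6476, -1.9778]
[-0.28 -0.2   2.09  0.23  0.67 -1.96] 0.0 rate 0.27
[-0.28 -0.18  2.05  0.22  0.68 -1.95] 0.0 rate 0.28
[-0.27 -0.16  2.02  0.21  0.69 -1.93] 0.0 rate 0.27
[-0.26 -0.13  1.98  0.2   0.7  -1.92] 0.0 rate 0.3
[-0.25 -0.1   1.94  0.19  0.71 -1.9 ] 0.0 rate 0.3
[-0.278, 0.011, -0.054] [-0.0007, 0.0007, -0.0002]
--
[-0.295, 0.0, -0.019] [0.0, 0.0, 0.0]
--
[-0.276, 0.0, 0.011] [0.0, 0.0, 0.0]
--
[-0.3, 0.0, 0.044] [0.0, 0.0, 0.0]
--
[-0.294, 0.0, 0.076] [0.0, 0.0, 0.0]
--
```

View pics/c8.png

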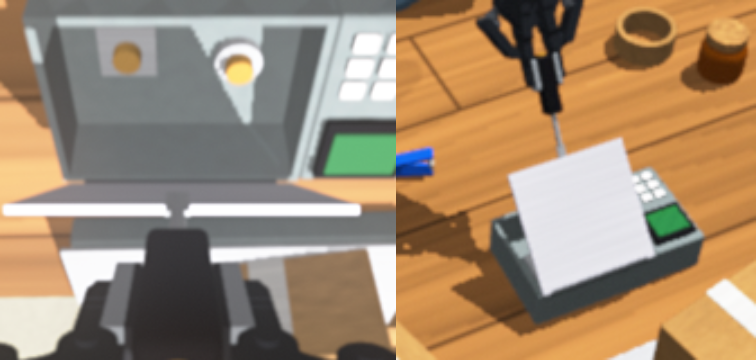

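drive_tool:
  deltas:
    - {"slide":[-0.28,0.01,-0.055],"delta_rot":[0,0,0],"hand":0}
    - {"slide":[-0.295,0,-0.02],"delta_rot":[0,0,0],"hand":0}
    - {"slide":[-0.28,0,0.01],"delta_rot":[0,0,0],"hand":0}
    - {"slide":[-0.3,0,0.045],"delta_rot":[0,0,0],"hand":0}
    - {"slide":[-0.295,0,0.075],"delta_rot":[0,0,0],"hand":0}

```text
time_s: 10.12
eef_pos: [0.6264, 0.0012, 0.2662]
eef_rot: [0.3, 0.016, 0.954, -0.005]
wrist_force: [-1.1, 0.7, -2.8]
opening: 0.226
```

```bash
python3 - <<'E'
from kin import *
seq([1.38,1.48,1.58,1.68,1.76])
E
```

```text
t 10.12 p [0.6264 0.0012 0.2662] yaw_y 88.11 z [ 0.572 -0.019 -0.82 ] y [ 0.033  0.999 -0.001] F [-1.05  0.69 -2.77] T [ 0.05  0.66 -0.06] op 0.226 q [-0.2519, -0.1004, 1.9456, 0.1916, 0.7074, -1.8979]
[-0.25 -0.07  1.91  0.19  0.71 -1.89] 0.0 rate 0.29
[-0.24 -0.04  1.88  0.18  0.72 -1.88] 0.0 rate 0.27
[-0.23 -0.01  1.84  0.18  0.71 -1.87] 0.0 rate 0.26
[-0.23  0.02  1.81  0.17  0.71 -1.86] 0.0 rate 0.26
[-0.22  0.05  1.79  0.17  0.71 -1.86] 0.0 rate 0.21
[-0.292, -0.005, 0.076] [-0.0005, -0.0005, -0.0003]
--
[-0.247, 0.0, 0.122] [0.0, 0.0, 0.0]
--
[-0.234, -0.0, 0.146] [0.0, 0.0, 0.0]
--
[-0.218, 0.0, 0.169] [0.0, 0.0, 0.0]
--
[-0.162, 0.0, 0.15] [0.0, 0.0, 0.0]
--
```

drive_tool:
  deltas:
    - {"slide":[-0.29,0,0.075],"delta_rot":[0,0,0],"hand":0}
    - {"slide":[-0.25,0,0.12],"delta_rot":[0,0,0],"hand":0}
    - {"slide":[-0.235,0,0.145],"delta_rot":[0,0,0],"hand":0}
    - {"slide":[-0.22,0,0.17],"delta_rot":[0,0,0],"hand":0}
    - {"slide":[-0.16,0,0.15],"delta_rot":[0,0,0],"hand":0}

```text
time_s: 10.75
eef_pos: [0.6925, -0.001, 0.2715]
eef_rot: [0.3, 0.016, 0.954, -0.005]
wrist_force: [-0.8, -0.1, -1.1]
opening: 0.226
```

```bash
python3 - <<'E'
from kin import *
st();c=snap('wrist','w9');snap('scene','s9');snap('top','t9')
a=cv2.resize(c['frame'][:,:,::-1],(480,360));b=cv2.resize(cv2.imread('pics/s9.png')[130:290,260:400],(315,360))
cv2.imwrite('pics/c9.png',np.hstack([a,b]))
E
```

```text
t 10.75 p [ 0.6925 -0.001   0.2715] yaw_y 88.11 z [ 0.572 -0.019 -0.82 ] y [ 0.033  0.999 -0.001] F [-0.82 -0.1  -1.07] T [ 0.04  0.46 -0.01] op 0.226 q [-0.2229, 0.0516, 1.7858, 0.1656, 0.7102, -1.8535]
```

View pics/c9.png

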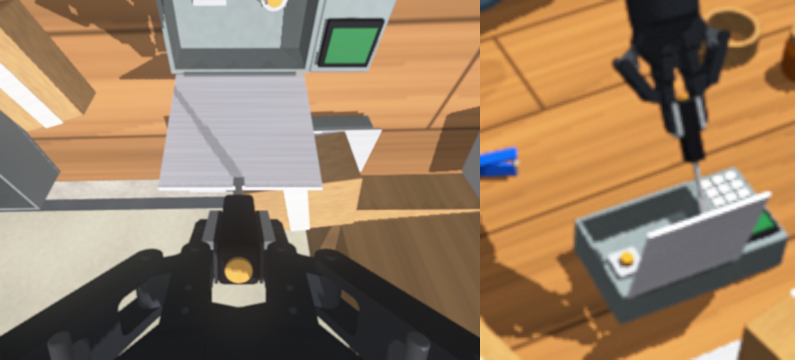

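```bash
python3 - <<'E'
from kin import *
c=dict(np.load('pics/w8.npz'));print('w8',px2w(c,180+127/1.8,100+58/1.8,.024))
s=dict(np.load('pics/s9.npz'));print('s9',px2w(s,260+147/2.25,130+258/2.25,.024))
R=q2R(ctrl.get_obs()['eef_rot']);R0=frame(np.pi/2+YT,0)
w=[((.63,0,.265),R,3),((.60,-.035,.25),R0,7)]
chk(w);plan(w)
E
```

```text
w8 [ 0.64465623 -0.03070518  0.024     ]
s9 [ 0.65256308 -0.03347655  0.024     ]
[-0.23  0.    1.84  0.17  0.71 -1.87] 0.0 rate 0.41
[-0.24 -0.04  1.89  0.18  0.7  -1.88] 0.0 rate 0.4
[-0.25 -0.09  1.94  0.19  0.7  -1.9 ] 0.0 rate 0.4
[-0.25 -0.06  1.88  0.15  0.81 -1.87] 0.0 rate 0.86
[-0.26 -0.02  1.82  0.12  0.92 -1.85] 0.0 rate 0.83
[-0.26  0.02  1.76  0.09  1.02 -1.83] 0.0 rate 0.81
[-0.26  0.07  1.7   0.06  1.12 -1.82] 0.0 rate 0.79
[-0.26  0.12  1.64  0.04  1.21 -1.81] 0.0 rate 0.77
[-0.26  0.17  1.58  0.02  1.31 -1.8 ] 0.0 rate 0.75
[-0.26  0.22  1.52  0.    1.4  -1.79] 0.0 rate 0.74
[0.362, -0.006, -0.202] [0.0, 0.0, 0.0]
[0.362, -0.006, -0.202] [0.0, 0.0, 0.0]
[0.362, -0.006, -0.202] [0.0, 0.0, 0.0]
--
[0.092, -0.103, -0.012] [-0.0001, 0.0277, -0.0001]
[0.093, -0.103, -0.004] [-0.0001, 0.0277, -0.0001]
[0.093, -0.103, 0.004] [-0.0001, 0.0277, -0.0001]
[0.092, -0.103, 0.012] [-0.0001, 0.0277, -0.0001]
[0.091, -0.103, 0.02] [-0.0001, 0.0277, -0.0001]
[0.089, -0.103, 0.028] [-0.0001, 0.0277, -0.0001]
[0.086, -0.103, 0.036] [-0.0001, 0.0277, -0.0001]
--
```

drive_tool:
  deltas:
    - {"slide":[0.36,0,-0.2],"delta_rot":[0,0,0],"hand":0}
    - {"slide":[0.36,0,-0.2],"delta_rot":[0,0,0],"hand":0}
    - {"slide":[0.36,0,-0.2],"delta_rot":[0,0,0],"hand":0}
    - {"slide":[0.09,-0.1,-0.01],"delta_rot":[0,0.0277,0],"hand":0}
    - {"slide":[0.09,-0.1,0],"delta_rot":[0,0.0277,0],"hand":0}

```text
time_s: 11.52
eef_pos: [0.6212, -0.0088, 0.2614]
eef_rot: [0.215, 0.016, 0.976, -0.004]
wrist_force: [1.0, 0.7, -0.4]
opening: 0.223
```

drive_tool:
  deltas:
    - {"slide":[0.09,-0.1,0],"delta_rot":[0,0.0277,0],"hand":0}
    - {"slide":[0.09,-0.1,0.01],"delta_rot":[0,0.0277,0],"hand":0}
    - {"slide":[0.09,-0.1,0.02],"delta_rot":[0,0.0277,0],"hand":0}
    - {"slide":[0.09,-0.1,0.03],"delta_rot":[0,0.0277,0],"hand":0}
    - {"slide":[0.085,-0.1,0.035],"delta_rot":[0,0.0277,0],"hand":0}

```text
time_s: 12.15
eef_pos: [0.6006, -0.0332, 0.251]
eef_rot: [-0.001, 0.017, 1.0, -0.0]
wrist_force: [-0.7, 0.1, -1.9]
opening: 0.222
```

drive_tool:
  deltas:
    - {"slide":[0,0,0],"delta_rot":[0,0,0],"hand":0}
    - {"slide":[0,0,0],"delta_rot":[0,0,0],"hand":0}
    - {"slide":[0,0,0],"delta_rot":[0,0,0],"hand":0}
    - {"slide":[0,0,0],"delta_rot":[0,0,0],"hand":0}
    - {"slide":[0,0,0],"delta_rot":[0,0,0],"hand":0}

```text
time_s: 12.78
eef_pos: [0.6006, -0.0329, 0.2508]
eef_rot: [0.0, 0.016, 1.0, -0.0]
wrist_force: [-0.1, -0.2, -1.5]
opening: 0.227
```

```bash
python3 - <<'E'
from kin import *
st();c=snap('wrist','w10');o=ctrl.get_obs();snap('scene','s10');snap('top','t10');st()
print(w2px(c,o['eef_pos']+TIP*q2R(o['eef_rot']).as_matrix()[:,2]))
E
```

```text
t 12.78 p [ 0.6006 -0.0329  0.2508] yaw_y 88.11 z [ 0.001 -0.001 -1.   ] y [ 0.033  0.999 -0.001] F [-0.12 -0.21 -1.46] T [ 0.    0.   -0.04] op 0.227 q [-0.2516, 0.223, 1.5173, -0.0006, 1.4006, -1.7893]
t 12.93 p [ 0.6006 -0.033   0.2506] yaw_y 88.1 z [ 0.    -0.001 -1.   ] y [ 0.033  0.999 -0.001] F [ 0.69 -0.61 -1.45] T [-0.02  0.    0.01] op 0.227 q [-0.2517, 0.2236, 1.517, -0.0006, 1.4007, -1.7893]
[278.12316427 207.33159355]
```

View pics/w10.png

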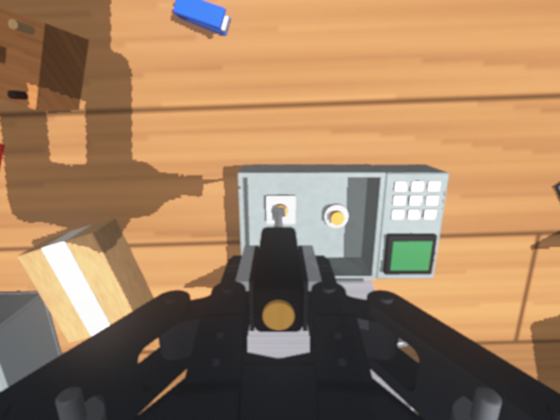

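View pics/s10.png

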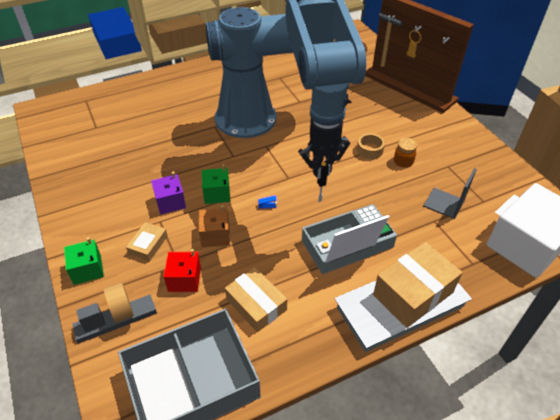

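View pics/t10.png

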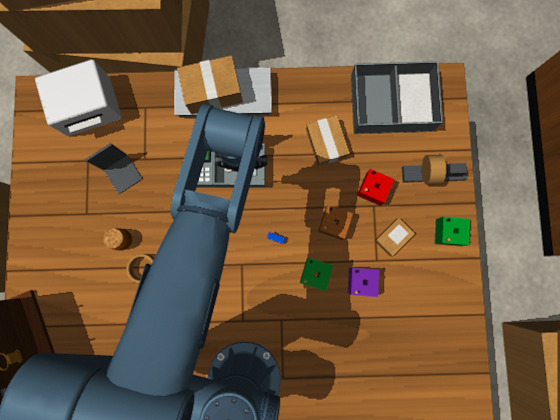

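```bash
python3 - <<'E'
from kin import *
c=dict(np.load('pics/w10.npz'));a=cv2.resize(c['frame'][175:245,235:305,::-1],(490,490),interpolation=cv2.INTER_CUBIC)
s=dict(np.load('pics/s10.npz'));b=cv2.resize(s['frame'][205:275,300:344,::-1],(308,490),interpolation=cv2.INTER_CUBIC)
cv2.imwrite('pics/c10.png',np.hstack([a,b]))
w=dict(np.load('pics/w8.npz'));cv2.imwrite('pics/w8c.png',cv2.resize(w['frame'][95:175,220:330,::-1],None,fx=7,fy=7,interpolation=cv2.INTER_CUBIC))
E
```

```text
(no output)
```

View pics/c10.png

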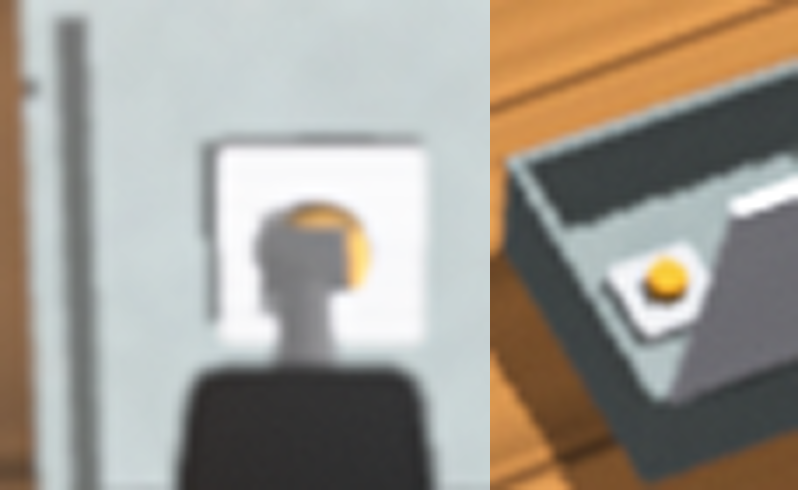

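View pics/w8c.png

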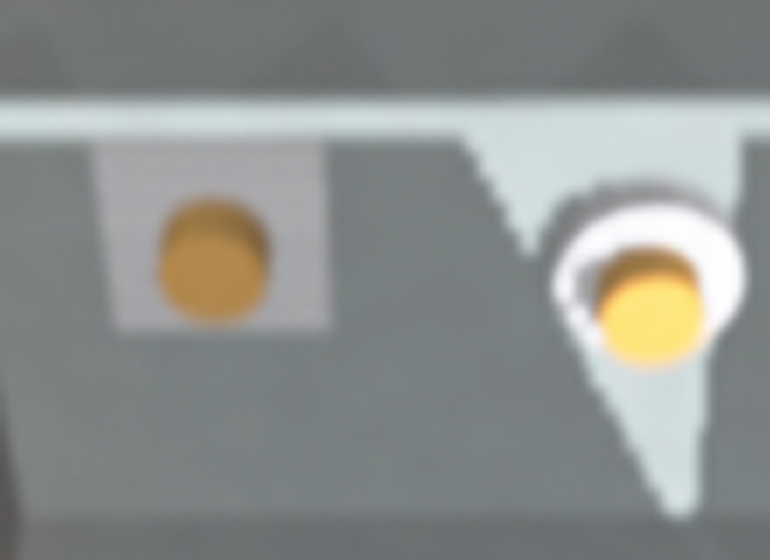

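```bash
python3 - <<'E'
from kin import *
c=dict(np.load('pics/w10.npz'))
print('w10 collar',px2w(c,234.5+321.5/7,174.5+244.5/7,.014))
print([px2w(c,234.5+u/7,174.5+v/7,.014).round(4) for u,v in [(218,142),(425,142),(425,347),(218,347)]])
w=dict(np.load('pics/w8.npz'));print('w8',px2w(w,219.5+213/7,94.5+279/7,.024))
s=dict(np.load('pics/s10.npz'));print('s10',px2w(s,299.5+177/7,204.5+276/7,.024))
print('cover px',[px2w(s,299.5+u/7,204.5+v/7,.057) for u,v in[(175,400)]])
# tip calib: measured tip pixel
print(px2w(c,234.5+309/7,174.5+228/7,.2506-TIP), ctrl.get_obs()['eef_pos'])
# same for w3
E
```

```text
w10 collar [ 0.64648747 -0.03162372  0.014     ]
[array([ 0.6268, -0.0495,  0.014 ]), array([ 0.628 , -0.0126,  0.014 ]), array([ 0.6668, -0.0133,  0.014 ]), array([ 0.6655, -0.0512,  0.014 ])]
w8 [ 0.64757811 -0.03170171  0.024     ]
s10 [ 0.64959909 -0.03358264  0.024     ]
cover px [array([ 0.72358362, -0.07784201,  0.057     ])]
[ 0.60047187 -0.03263573  0.1551    ] [ 0.60063044 -0.03303389  0.25061582]
```

```bash
python3 - <<'E'
from kin import *
R0=frame(np.pi/2+YT,0)
w=[((.648,-.032,.2),R0,2),((.648,-.032,.130),R0,3)]
chk(w);plan(w)
s=dict(np.load('pics/s10.npz'))
im=cv2.resize(s['frame'][190:280,290:410,::-1],None,fx=6,fy=6,interpolation=cv2.INTER_CUBIC)
for th,col in ((1.5,(0,0,255)),(1.65,(0,255,0)),(1.8,(255,0,0))):
    pts=[]
    ex=np.array([np.cos(YT),np.sin(YT),0]);ey=np.array([-np.sin(YT),np.cos(YT),0])
    for y,r in((.075,0),(.075,.148),(-.075,.148),(-.075,0)):
        X=np.r_[HX,.0585]+ey*y+r*(-ex*np.cos(th)+np.array([0,0,np.sin(th)]))
        pts.append((w2px(s,X)-[290,190]+.5)*6)
    cv2.polylines(im,[np.int32(pts)],True,col,1)
cv2.imwrite('pics/cov.png',im)
E
```

```text
[-0.24  0.3   1.48 -0.    1.37 -1.78] 0.0 rate 0.57
[-0.23  0.37  1.44  0.    1.33 -1.77] 0.0 rate 0.58
[-0.23  0.39  1.46 -0.    1.29 -1.77] 0.0 rate 0.33
[-0.23  0.41  1.48 -0.    1.25 -1.77] 0.0 rate 0.33
[-0.23  0.44  1.49  0.    1.21 -1.77] 0.0 rate 0.33
[-0.473, 0.026, 0.506] [-0.0001, 0.0, -0.0003]
[-0.473, 0.026, 0.506] [-0.0001, 0.0, -0.0003]
--
[0.0, 0.0, 0.467] [0.0, 0.0, 0.0]
[0.0, 0.0, 0.467] [0.0, 0.0, 0.0]
[0.0, 0.0, 0.467] [0.0, 0.0, 0.0]
--
```

View pics/cov.png

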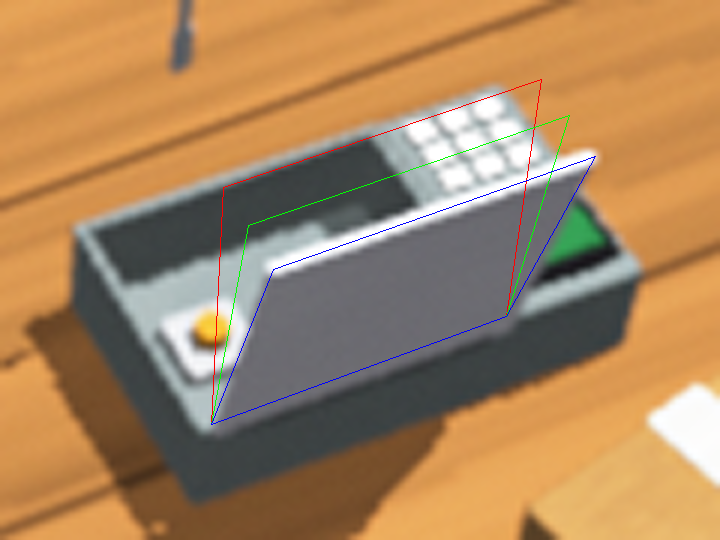

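The overlay puts the cover at about 1.8 rad, so it is open and clear of the gripper. Next I go above the square-collared stud.

drive_tool:
  deltas:
    - {"slide":[-0.47,0.025,0.5],"delta_rot":[0,0,0],"hand":0}
    - {"slide":[-0.47,0.025,0.5],"delta_rot":[0,0,0],"hand":0}
    - {"slide":[0,0,0.47],"delta_rot":[0,0,0],"hand":0}
    - {"slide":[0,0,0.47],"delta_rot":[0,0,0],"hand":0}
    - {"slide":[0,0,0.4],"delta_rot":[0,0,0],"hand":0}

```text
time_s: 13.55
eef_pos: [0.6475, -0.0321, 0.1323]
eef_rot: [-0.0, 0.017, 1.0, -0.0]
wrist_force: [-0.6, 0.7, -1.2]
opening: 0.226
```

drive_tool:
  deltas:
    - {"slide":[0,0,0],"delta_rot":[0,0,0],"hand":0}
    - {"slide":[0,0,0],"delta_rot":[0,0,0],"hand":0}
    - {"slide":[0,0,0],"delta_rot":[0,0,0],"hand":0}
    - {"slide":[0,0,0],"delta_rot":[0,0,0],"hand":0}
    - {"slide":[0,0,0],"delta_rot":[0,0,0],"hand":0}

```text
time_s: 14.18
eef_pos: [0.6479, -0.0322, 0.1341]
eef_rot: [0.0, 0.017, 1.0, -0.0]
wrist_force: [-0.3, -0.6, -1.0]
opening: 0.225
```

```bash
python3 - <<'E'
from kin import *
st();c=snap('wrist','w11');s=snap('scene','s11');st()
a=cv2.resize(c['frame'][150:270,215:335,::-1],(480,480),interpolation=cv2.INTER_CUBIC)
b=cv2.resize(s['frame'][190:260,300:346,::-1],(316,480),interpolation=cv2.INTER_CUBIC)
cv2.imwrite('pics/c11.png',np.hstack([a,b]))
E
```

```text
t 14.18 p [ 0.6479 -0.0322  0.1341] yaw_y 88.1 z [ 0.001 -0.001 -1.   ] y [ 0.033  0.999 -0.001] F [-0.31 -0.55 -0.99] T [ 0.02 -0.03 -0.01] op 0.225 q [-0.232, 0.4343, 1.4892, -0.0008, 1.2172, -1.7694]
t 14.28 p [ 0.6478 -0.0322  0.1337] yaw_y 88.11 z [ 0.    -0.001 -1.   ] y [ 0.033  0.999 -0.001] F [ 0.09 -0.08 -1.12] T [-0.    0.02 -0.03] op 0.228 q [-0.232, 0.4347, 1.4894, -0.0007, 1.2171, -1.7695]
```

View pics/c11.png

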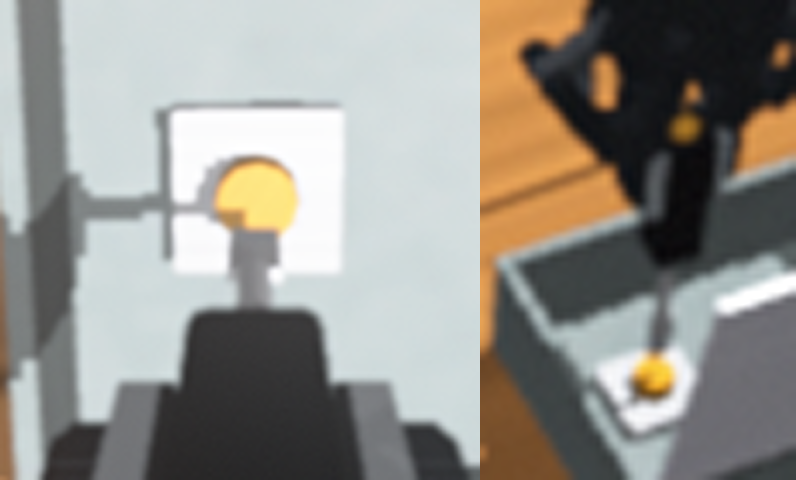

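```bash
python3 - <<'E'
from kin import *
c=dict(np.load('pics/w11.npz'));s=dict(np.load('pics/s11.npz'))
print(w2px(c,[.6478,-.0322,.024]),w2px(c,[.6478,-.0322,.0383]),'seen tip',215+255/4,150+231/4)
print(px2w(c,214.5+257/4,149.5+198/4,.024)); print('s',px2w(s,299.5+(655-480)/6.86,189.5+375/6.86,.024))
E
```

```text
[278.2831242  202.04917455] [278.29353784 207.01690754] seen tip 278.75 207.75
[ 0.64516933 -0.03172396  0.024     ]
s [ 0.65060757 -0.03342431  0.024     ]
```

drive_tool:
  deltas:
    - {"slide":[0.02,0,0.06],"delta_rot":[0,0,0],"hand":0}
    - {"slide":[0,0,0.06],"delta_rot":[0,0,0],"hand":0}
    - {"slide":[0,0,0.06],"delta_rot":[0,0,0],"hand":0}
    - {"slide":[0,0,0],"delta_rot":[0,0,0],"hand":0}
    - {"slide":[0,0,0],"delta_rot":[0,0,0],"hand":0}

```text
time_s: 14.9
eef_pos: [0.6468, -0.0322, 0.1245]
eef_rot: [0.0, 0.017, 1.0, -0.0]
wrist_force: [-0.7, -0.8, -1.8]
opening: 0.224
```

drive_tool:
  deltas:
    - {"slide":[0,0,0.02],"delta_rot":[0,0,0],"hand":0}
    - {"slide":[0,0,0.02],"delta_rot":[0,0,0],"hand":0}
    - {"slide":[0,0,0],"delta_rot":[0,0,0],"hand":0}
    - {"slide":[0,0,0],"delta_rot":[0,0,0],"hand":0}
    - {"slide":[0,0,0],"delta_rot":[0,0,0],"hand":0}

```text
time_s: 15.52
eef_pos: [0.6467, -0.0322, 0.1226]
eef_rot: [0.0, 0.017, 1.0, -0.0]
wrist_force: [0.4, -0.1, -0.9]
opening: 0.227
```

```bash
python3 - <<'E'
from kin import *
st();c=snap('wrist','w12');st();ctrl.camera('top');st()
cv2.imwrite('pics/c12.png',cv2.resize(c['frame'][150:270,215:335,::-1],(480,480),interpolation=cv2.INTER_CUBIC))
E
```

```text
t 15.53 p [ 0.6467 -0.0322  0.1226] yaw_y 88.11 z [ 0.    -0.001 -1.   ] y [ 0.033  0.999 -0.001] F [ 0.39 -0.14 -0.94] T [0.   0.02 0.07] op 0.227 q [-0.2323, 0.4456, 1.4987, -0.0008, 1.1971, -1.7697]
t 15.57 p [ 0.6467 -0.0322  0.1226] yaw_y 88.1 z [ 0.    -0.001 -1.   ] y [ 0.033  0.999 -0.001] F [-0.22  0.27 -1.57] T [-0.01  0.03  0.  ] op 0.224 q [-0.2323, 0.4456, 1.4987, -0.0007, 1.1971, -1.7697]
t 15.62 p [ 0.6467 -0.0322  0.1226] yaw_y 88.11 z [ 0.    -0.001 -1.   ] y [ 0.033  0.999 -0.001] F [-0.71  0.12 -1.62] T [ 0.01  0.   -0.04] op 0.227 q [-0.2323, 0.4456, 1.4987, -0.0008, 1.1971, -1.7698]
```

View pics/c12.png

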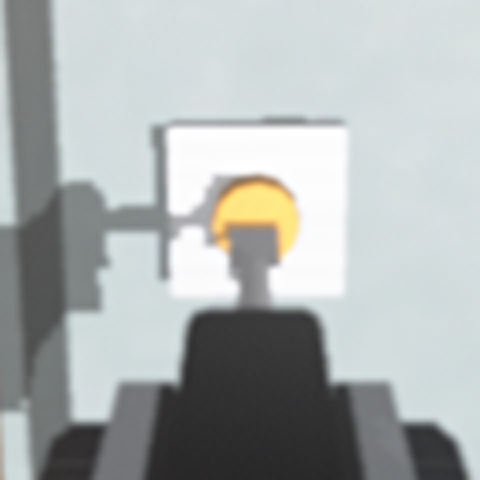

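drive_tool:
  deltas:
    - {"slide":[0,0,0.02],"delta_rot":[0,0,0],"hand":0}
    - {"slide":[0,0,0.02],"delta_rot":[0,0,0],"hand":0}
    - {"slide":[0,0,0.02],"delta_rot":[0,0,0],"hand":0}
    - {"slide":[0,0,0],"delta_rot":[0,0,0],"hand":0}
    - {"slide":[0,0,0],"delta_rot":[0,0,0],"hand":0}

```text
time_s: 16.25
eef_pos: [0.6467, -0.0322, 0.1196]
eef_rot: [0.0, 0.017, 1.0, -0.0]
wrist_force: [-0.6, -0.3, 0.2]
opening: 0.231
```

```bash
cat > av.py <<'E'
from kin import *
F=[];z=[]
for i in range(8):
    ctrl.camera('top');o=ctrl.get_obs();F.append(o['wrist_force'][2]);z.append(o['eef_pos'][2])
print(o['time_s'],np.mean(F),np.std(F),np.mean(z),o['eef_pos'])
E
python3 av.py
```

```text
16.65 0.12705929632902618 0.5880085650073065 0.11959532882427065 [ 0.64672748 -0.0321516   0.11957812]
```

drive_tool:
  deltas:
    - {"slide":[0,0,0.015],"delta_rot":[0,0,0],"hand":0}
    - {"slide":[0,0,0.015],"delta_rot":[0,0,0],"hand":0}
    - {"slide":[0,0,0],"delta_rot":[0,0,0],"hand":0}
    - {"slide":[0,0,0],"delta_rot":[0,0,0],"hand":0}
    - {"slide":[0,0,0],"delta_rot":[0,0,0],"hand":0}

```text
time_s: 17.27
eef_pos: [0.6467, -0.0322, 0.1181]
eef_rot: [0.0, 0.017, 1.0, -0.0]
wrist_force: [0.0, 0.8, 0.5]
opening: 0.227
```

```bash
python3 av.py
```

```text
17.675 1.3659692783633777 0.3105150233167518 0.11806181445315528 [ 0.64672879 -0.03216082  0.11806643]
```

drive_tool:
  deltas:
    - {"slide":[0,0,0.015],"delta_rot":[0,0,0],"hand":0}
    - {"slide":[0,0,0.012],"delta_rot":[0,0,0],"hand":0}
    - {"slide":[0,0,0],"delta_rot":[0,0,0],"hand":0}
    - {"slide":[0,0,0],"delta_rot":[0,0,0],"hand":0}
    - {"slide":[0,0,0],"delta_rot":[0,0,0],"hand":0}

```text
time_s: 18.3
eef_pos: [0.6467, -0.0322, 0.1167]
eef_rot: [0.0, 0.017, 1.0, -0.0]
wrist_force: [-0.9, 0.1, 2.6]
opening: 0.225
```

```bash
python3 av.py; python3 - <<'E'
from kin import *
st();c=snap('wrist','w13');s=snap('scene','s13')
a=cv2.resize(c['frame'][150:270,215:335,::-1],(480,480),interpolation=cv2.INTER_CUBIC)
b=cv2.resize(s['frame'][190:260,300:346,::-1],(316,480),interpolation=cv2.INTER_CUBIC)
cv2.imwrite('pics/c13.png',np.hstack([a,b]))
E
```

```text
18.7 2.0363346991589566 0.2594661647738335 0.11671141661037347 [ 0.64671455 -0.03216745  0.11671415]
t 18.7 p [ 0.6467 -0.0322  0.1167] yaw_y 88.11 z [ 0.    -0.001 -1.   ] y [ 0.033  0.999 -0.001] F [-1.11  0.63  2.01] T [0.08 0.09 0.01] op 0.229 q [-0.2323, 0.4525, 1.5019, -0.0007, 1.187, -1.7698]
```

View pics/c13.png

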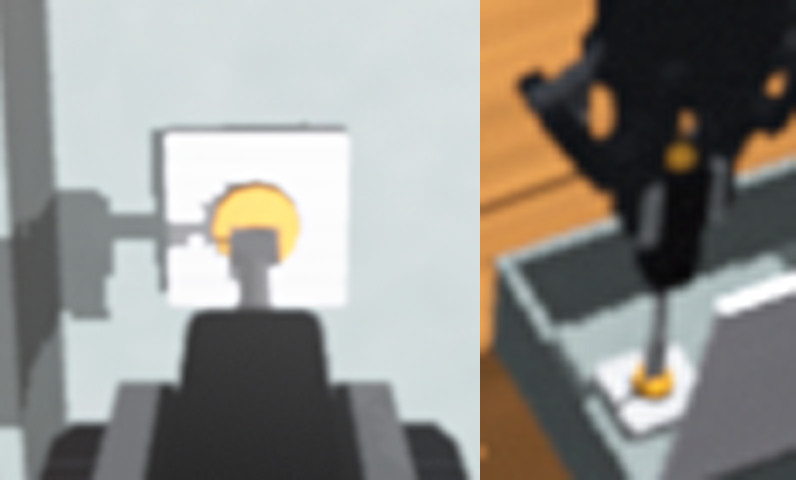

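View pics/s13.png

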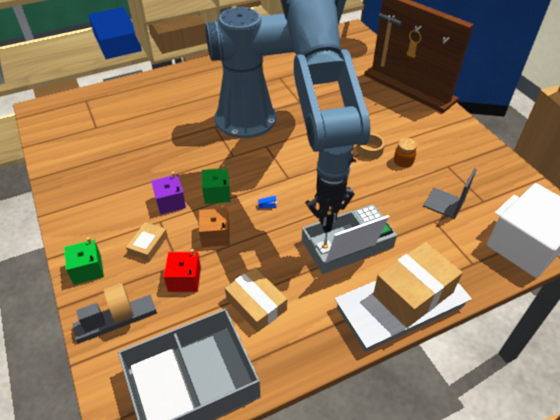

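```bash
python3 - <<'E'
from bench import ctrl
print(ctrl.hand_in())
E
```

```text
the job is handed in; nothing more can be done
None
```

I handed the job in at about 18.8 s, with the tester still held upright and its tip pressing the square-collared stud. No verdict came back.

I took the tester from the brown block, levered the cover up with the blade under the front lip, and backed off. I then turned the tester upright and lowered it in small steps onto the stud in the right half of the bay.

Last checks:
- **Press:** The wrist force rose about 3.4 N over its free-air value, which I took as roughly −1.35 N from noisy readings. By the given spring that is about 4 mm of travel, half way down. Going by TCP height it came out nearer 3 to 4 mm; the stud's travel itself is not directly readable.
- **Position:** The tip looked 2 to 3 mm from the stud's centre. The cameras disagreed on the stud's x by about 5 mm (0.645 to 0.651 m), and the TCP was at 0.647 m.
- **Upright:** The tool axis was within 0.001 of vertical. The fingers were still stopped on the handle.
- **Cover:** About 1.8 rad, from an overlay on the scene picture taken before the final descent. The last scene picture still shows it standing open, clear of the gripper.
- **Other things:** The jar, bookend, staple remover, parcels and tape roll look unmoved in the pictures. I compared them by eye only.

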